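Fetch a culture dish from the low shelf with the dish lifter and set it under the camera

ROBOT

A 7-joint arm with a two-finger parallel gripper is mounted at the origin on a cart in front of the work surface, level with it; the furniture and walls round the work are solid. World frame = base frame: x ahead of the robot, y to its left, z up, the work surface at z = 0. Lengths are in m, angles in rad, forces in N, time in s.
With the tool pointing down it reaches from about 0.425 to 0.875 m from the base axis. Payload 8.4 kg.
Tool frame: the origin (TCP) lies on the centre line of the jaws, within the pads' length; the fingertips stand ahead of it and the grasp point (between the pads) lies 3 mm ahead of it (robot.nose_length is the z of the fingertips in the tool frame, in m); z points along the fingers, y is the line along which they close (so a half turn about z gives the same grasp; the last joint's range is limited). The gripper opens to 87 mm and grips with 3 to 60 N. Pads are 19 mm wide; open, the fingers measure 117 mm over their backs; the gripper's body (75 mm by 190 mm) begins 51 mm behind the grasp point.
Start: joints at [1.056, 0.333, 0.04, 1.465, -0.013, 1.343, -0.059], TCP at [0.263, -0.595, 0.245] pointing down, gripper open.
Joint ranges: [-2.58, 2.58], [-0.38, 2.09], [-1.3, 1.39], [0.25, 2.4], [-1.5, 4.64], [0.08, 2.09], [-2.65, 2.65]. Speed limits (rad/s): [2.22, 2.22, 2.79, 2.79, 3.14, 3.14, 3.14].

INTERFACE

Orientations are given as a 3x3 rotation matrix whose columns are the frame's x, y, z axes.
In Python, from cell import robot gives the robot as it stands.
- The arm moves only by the shell command python3 -m creep 'ROWS' [OPENING]. ROWS is JSON, one flat list of numbers, 6 for each row, row after row: the shift along the world's x, y, z scaled (see below), then the turn, a rotation vector about the world's x, y, z scaled (see below). In form: [tx, ty, tz, ax, ay, az, tx, ty, tz, ax, ay, az, ...]. A call has 1 to 20 rows; each row is the pose to reach, as a shift and turn from the pose commanded when the call began, turning the shorter way round; what a row does not reach only later rows make up. The controller multiplies each number of a shift by 0.1 m and each number of a turn by 180 degrees. A row lasts 1/12 s, in which the tool goes at most 41.7 mm and 7.16 degrees, less where a joint would pass 70% of its speed; a pose out of reach is approached as far as the arm can. A call with a number of a shift or a turn outside -1 to 1 is refused whole. A call with a gripper value outside its range is refused whole. OPENING is the opening, from 0 (shut) to 1 (fully open), set as the call begins (- or left out, the last holds). The fingers move at their own pace and stop on an object; the grip force is fixed at half the most. Time passes only in rows, so rows that repeat a pose let the fingers close. It gives the time, the measured TCP pose, the force, the opening and the grip force at its end, in the units of the state.
- robot.sense(): the state, without advancing time (a new reading comes with each control period).
- robot.read_camera(name): name is "scene" or "top" or "wrist"; returns the picture (420x560x3 uint8, red, green, blue); there is no depth.
- robot.camera_model(name): a dict with "fx", "fy", "cx", "cy" (pixels), "k1" (the pictures are not rectified: a ray, as slopes to the right and down, at radius r is drawn at 1 + k1 r^2 times it, then the intrinsics apply), "origin" and "attitude" of the camera in the world. Camera axes: x right, y up, looking along -z (the intrinsics and any distortion apply to the point x, -y, -z); pixel columns grow to the right and rows downward; lengths in m; the calibration is good to about 2 mm. A picture is of the moment at which its call begins: read the wrist's pose just before it. camera_model takes no time and is no camera call; for the wrist camera it gives the pose at the moment of the call.
- robot.close_job(): hands the job in; it is judged then, once.
The state is a dict: "t": time; "joint_pos": joint angles; "joint_vel": joint speeds; "tau": joint torques, N m; "ee_pos": TCP position; "tool_rot": TCP orientation; "wrist_force": force on the tool from outside, world axes, zero at the start; "ft_torque": the same for the moment, N m; "finger_gap": finger opening in m; "gripper_force": force on a finger pad.
Only numpy, scipy, OpenCV 4.12 (cv2) and the standard library are available. Lean on these libraries where they do the work, as an engineer would, in place of code of your own. Each camera call takes 0.05 s, during which the arm holds its last target. There are 200 camera calls.

TASK

The petri dish on the low shelf is due under the camera. First stand the small bottle that is in front of it upright in the white tray; then slide the blade of the dish lifter fully under the dish, lift it out level without bumping the shelf or touching the dish with the fingers, and set it down gently and flat in the cradle of the camera stand. Draw the lifter out, lay it flat on the worktop clear of stand, shelf and tray, and leave the notebook in its place and the other bottle standing.

Things in the scene. Friction and masses are not known exactly. Their poses are not given: they have to be found in the camera images.
- petri_dish: Clear round petri dish with lid, diameter 90 mm, height 15 mm, about 60 g. Origin: centre of its underside, z up. It stands in one of the two bays of the low shelf, across two slats, underside 26 mm above the worktop. It rides on the lifter's blade; the fingers never touch it.
- dish_lifter: Dish lifter, a cranked steel spatula of 110 g lying flat, handle towards the robot. Origin on the blade's underside where the dish's centre sits; +x to the tip, y across, z up. Blade 3 mm thick, 44 mm wide (34 at the tip), x = -55 to +46 mm. A 9 mm high stop crosses its rear (front face at x = -47): the dish may touch it. From x = -56 the handle rises backwards at 35 degrees.
- lifter_grip (a point): Where to hold the lifter: on the axis of its black grip, at x = -117, z = +45 mm of the lifter, axes as the lifter's. The grip is a bar 15 mm wide (pinch it across y) and 16 mm thick, 70 mm long on the 35 degree slope, its upper end 25 mm behind this point. With the blade fully under the dish this point comes within 15 mm of the shelf deck's front edge, seen from above.
- bench_shelf: Low shelf of grey sheet, fixed, open at the front (-x) and front sides. Origin on the worktop midway between its bays, +x to its back, 290 mm wide along y. Bays centred at y = -65 and +65 mm: in each two slats 8 mm wide along x (x = -66 to +84), 70 mm apart centre to centre, tops at z = 26, above a 4 mm floor sheet (from x = -78): a gap 62 mm wide, 22 mm high under the dish.
- deck_edge (a point): Middle of the front lower edge of the shelf's upper deck, 112 mm in front of the shelf's origin, z = 135 mm. The deck is 12 mm thick, runs from here 200 mm back over the full width and carries a rack of tubes: a hand holding the lifter upright bumps into it, so hold the lifter with the tool leaning back (fingers pointing forward and down, 30 to 40 degrees from vertical).
- loose_bottle: Small white reagent bottle with a yellow cap, the one on the worktop in front of the dish. Body diameter 42 mm up to 68 mm, cap diameter 28 mm, total height 84 mm, about 85 g. Origin: centre of its underside.
- white_tray: White plastic tray, fixed, 137 mm (x) by 186 mm (y), walls 57 mm high, inside 120 by 168 mm, inner floor 2 mm above the worktop. Origin: centre of its underside. Another bottle stands in its -y half; the +y half is free.
- tray_bottle: A like bottle (green cap, same sizes) that already stands in the white tray; leave it standing. Origin: centre of its underside.
- camera_stand: Camera stand, fixed: white base 136 mm wide (y), x = -72 (front) to +92 mm, 30 mm high; origin on the worktop under the cradle's centre. Two grey cheeks, x = -52 to 52 and y = 31 to 65 mm on either side, tops at z = 52, leave a slot for the blade 62 mm wide, 22 mm high, open at both ends. A post at x = 78 mm carries a camera over the cradle, lens at z = 237 mm.
- cradle (a point): Centre of the cradle at the height where the dish's underside rests (z = 52 mm, on the cheeks); axes as the camera stand's. Six lips leaning outwards, up to z = 63 mm, guide the dish to the middle (about 4 mm play at the bottom, 8 mm at the top).
- log_pad: Black notebook 148 x 110 x 16 mm in the other bay of the low shelf, a bystander. Origin: centre of its underside.

How it is judged:
On the way, in this order (a step that is already met when the one before it is completed fails the run):
1. the bottle stands upright in the white tray, released (x of loose_bottle in the frame of white_tray between -0.055 and 0.055 m and y of loose_bottle in the frame of white_tray between -0.08 and 0.08 m and height (world z) of loose_bottle below 0.008 m and angle between loose_bottle's own z axis and vertical below 0.1 rad and linear speed of loose_bottle below 0.02 m/s and contact force between loose_bottle and the fingers below 0.02 N), for 0.2 s.
2. the dish lies fully on the lifter's blade, raised clear of the shelf's slats (contact force between petri_dish and dish_lifter above 0.05 N and contact force between petri_dish and bench_shelf below 0.02 N and height (world z) of petri_dish above 0.03 m and horizontal distance between petri_dish and dish_lifter below 0.015 m), for 0.2 s.
3. the dish lies flat in the cradle, off the blade (horizontal distance between petri_dish and cradle below 0.008 m and z of petri_dish in the frame of cradle between -0.0025 and 0.0025 m and angle between petri_dish's own z axis and vertical below 0.05 rad and contact force between petri_dish and dish_lifter below 0.02 N), for 0.2 s.
At the end, for the whole second after the job is handed in: Bottle upright in the white tray (6 deg); dish flat in the cradle (8 mm, 2.5 mm in height, 3 deg), off the lifter; lifter flat on the worktop, touching no stand, shelf or tray; tray bottle still standing, notebook within 40 mm of its start; all released and at rest (all of step 3 and x of loose_bottle in the frame of white_tray between -0.055 and 0.055 m and y of loose_bottle in the frame of white_tray between -0.08 and 0.08 m and height (world z) of loose_bottle below 0.008 m and angle between each of loose_bottle, tray_bottle's own z axis and vertical below 0.1 rad and linear speed of each of loose_bottle, petri_dish, dish_lifter below 0.02 m/s and height (world z) of dish_lifter between -0.002 and 0.004 m and angle between dish_lifter's own z axis and vertical below 0.05 rad and contact force between dish_lifter and camera_stand below 0.02 N and contact force between dish_lifter and bench_shelf below 0.02 N and contact force between dish_lifter and white_tray below 0.02 N and distance of log_pad from where it was at the start of the episode below 0.04 m).
It fails at once if the fingers touch the dish (contact force between petri_dish and the fingers above 0.3 N).
It fails at once if the dish tips more than 20 degrees (angle between petri_dish's own z axis and vertical above 0.35 rad).
It fails at once if the dish is dropped or flung (over 0.7 m/s) (linear speed of petri_dish above 0.7 m/s).
It fails at once if the hand bumps into the shelf (over 15 N) (contact force between bench_shelf and the fingers above 15 N or contact force between bench_shelf and the arm above 15 N).
It fails at once if the bottle in the tray is knocked over or the notebook pushed away (over 40 mm) (angle between tray_bottle's own z axis and vertical above 0.5 rad or distance of log_pad from where it was at the start of the episode above 0.04 m).
It also fails if it takes over 67 s, if anything falls off the work surface, if the arm or the gripper's body presses on something with over 40 N, if the wrist force passes 120 N, or if a joint passes its speed limit or range.

## Working session

There is one attempt and no reset: what is moved stays moved. The work goes in short steps, Python scripts to look and compute and a shell command to move; the robot and the scene stay as the last step left them, time stands still between calls to the robot, and variables do not carry over. Pictures are saved under pics/ and viewed, at most 10 in all, crops included, and the job is handed in when it is done.

```bash
ls; mkdir -p pics
cat > h.py <<'E'
import numpy as np, cv2
from cell import robot
def snap(n,f=None):
    m=robot.camera_model(n); im=robot.read_camera(n)
    if f: cv2.imwrite('pics/'+f, cv2.cvtColor(im,cv2.COLOR_RGB2BGR))
    return im,m
def ray(m,u,v):
    K=np.array([[m['fx'],0,m['cx']],[0,m['fy'],m['cy']],[0,0,1.]])
    x,y=cv2.undistortPoints(np.array([[[u,v]]],float),K,np.array([m['k1'],0,0,0.]))[0,0]
    return np.array(m['origin']),np.array(m['attitude'])@np.array([x,-y,-1])
def onz(m,u,v,z):
    o,d=ray(m,u,v); return o+d*(z-o[2])/d[2]
E
python3 - <<'E'
from h import *
a,m=snap('scene'); b,m2=snap('top'); w,m3=snap('wrist','w0.png')
cv2.imwrite('pics/scene0.png',a[:,:,::-1]);cv2.imwrite('pics/top0.png',b[:,:,::-1])
print(m,m2,m3,robot.nose_length,robot.sense())
E
```

```text
pics
{'fx': 526.5397879268808, 'fy': 526.5397879268808, 'cx': 282.2717524664222, 'cy': 208.73256591903393, 'k1': -0.1400433696572911, 'origin': array([-0.24474666, -1.16782199,  0.82656215]), 'attitude': array([[ 0.80090078,  0.27159856, -0.53365923],
       [-0.59859191,  0.38647124, -0.70166067],
       [ 0.01567392,  0.88140467,  0.47210182]])} {'fx': 458.34224557552784, 'fy': 458.34224557552784, 'cx': 272.5566621939081, 'cy': 213.15550418136633, 'k1': -0.07183200363865157, 'origin': array([-0.10098522, -0.15396407,  1.33332578]), 'attitude': array([[ 8.12743427e-02,  8.65188117e-01, -4.94817142e-01],
       [-9.96691467e-01,  7.01649720e-02, -4.10243344e-02],
       [-7.74935663e-04,  4.96514249e-01,  8.68028225e-01]])} {'fx': 329.42337116600845, 'fy': 329.42337116600845, 'cx': 285.40735024615327, 'cy': 210.2565643784745, 'k1': -0.039932300295121376, 'origin': array([ 0.33278153, -0.56322674,  0.38372793]), 'attitude': array([[ 4.04627135e-01,  8.76411716e-01,  2.61111825e-01],
       [-9.14481340e-01,  3.88054413e-01,  1.14619592e-01],
       [-8.71642531e-04, -2.85160089e-01,  
[... 151 characters left out ...]
82]), 'joint_vel': array([ 0.00011551,  0.00121158,  0.00022786, -0.00473383,  0.00125634,
       -0.0006716 , -0.00146929]), 'tau': array([ 2.98004859e-03, -6.56839514e+01,  1.33731980e+00, -4.04108226e+01,
       -5.94798918e-02,  4.17706592e-02,  1.03660902e-04]), 'ee_pos': array([ 0.26238257, -0.59433145,  0.24386846]), 'tool_rot': array([[ 9.14814951e-01,  4.03872835e-01, -5.82132132e-04],
       [ 4.03873245e-01, -9.14814291e-01,  1.10186351e-03],
       [-8.75300538e-05, -1.24310881e-03, -9.99999224e-01]]), 'wrist_force': array([-0.54954855,  0.59144073, -0.519179  ]), 'ft_torque': array([ 0.03649443,  0.00027356, -0.00172909]), 'gripper_force': 0.0, 'finger_gap': 0.08725900929896437}
```

View pics/top0.png

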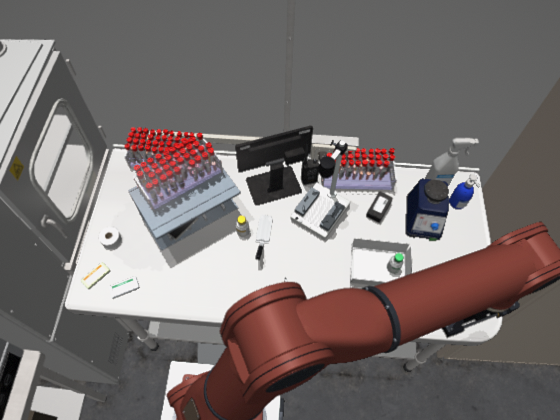

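View pics/scene0.png

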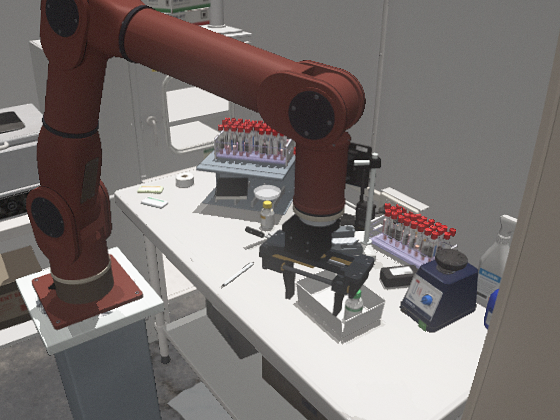

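The top view shows the shelf deck at about (185,205), the loose bottle at (242,226), the lifter at (263,238), the stand at (320,212) and the tray at (380,262). The scene view shows the dish at (267,192) behind the bottle at (267,215), with the notebook in the far bay. I'll zoom in next.

Run:
```python
import cv2
t=cv2.imread('pics/top0.png');s=cv2.imread('pics/scene0.png')
cv2.imwrite('pics/tc.png',cv2.resize(t[150:300,120:420][:, :],None,fx=2.66,fy=2.66,interpolation=cv2.INTER_CUBIC))
cv2.imwrite('pics/sc.png',cv2.resize(s[130:280,180:380],None,fx=4,fy=4,interpolation=cv2.INTER_CUBIC))
```

```text
(no output)
```

View pics/tc.png

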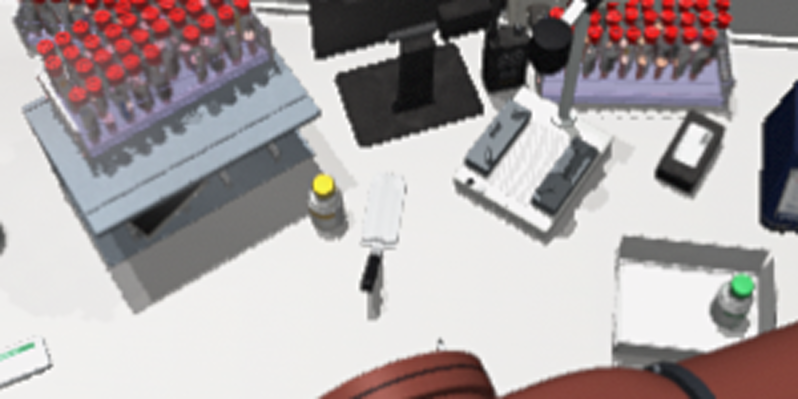

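View pics/sc.png

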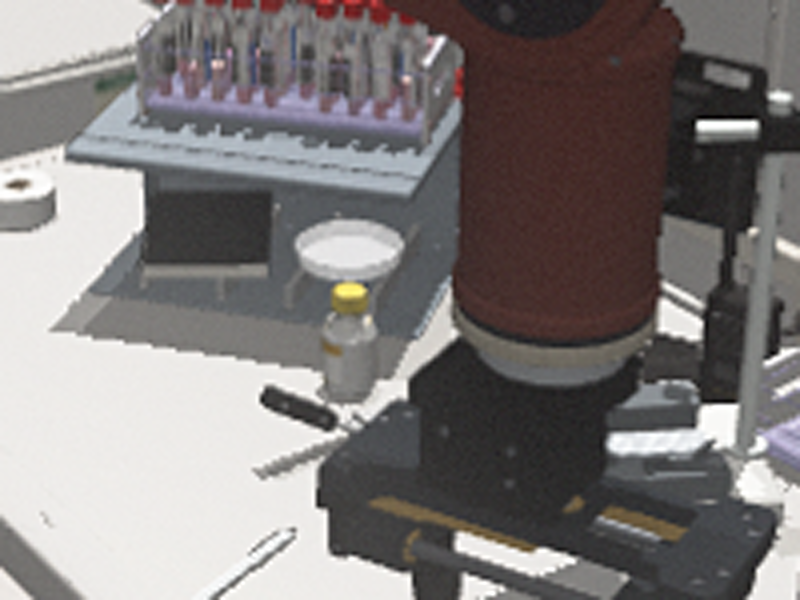

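Run:
```python
from h import *
m=robot.camera_model('top'); ms=robot.camera_model('scene')
T=lambda n,u,v,z:print(n,onz(m,120+u/2.66,150+v/2.66,z).round(4))
S=lambda n,u,v,z:print(n,onz(ms,180+u/4,130+v/4,z).round(4))
T('deck FL',97,225,.147);T('deck FR',320,108,.147);T('deck BL',25,110,.147)
T('cap',322,184,.084);T('bottle base',328,227,0)
T('tip L',386,176,.003);T('tip R',404,178,.003);T('rear L',365,243,.003);T('rear R',396,246,.003);T('grip top',376,258,.04);T('grip end',369,290,.06)
T('stand FL',457,178,.03);T('stand FR',547,232,.03);T('stand R back',612,145,.03);T('post',565,115,.03)
for p in [(470,160),(493,172),(530,120),(507,104),(535,198),(560,212),(612,152)]: T('cheek',*p,.052)
T('tray FL top',615,250,.057);T('tray BL',622,238,.057);T('tray BR',775,250,.057);T('tray BLi',618,262,.057);T('gcap',741,285,.084)
S('dish top',350,245,.041);S('dish L',295,245,.041);S('dish R',405,245,.041);S('cap',350,290,.084)
S('deck FL',70,152,.147);S('deck FR',412,188,.147);
```

```text
deck FL [0.4761 0.2339 0.147 ]
deck FR [0.6468 0.0073 0.147 ]
deck BL [0.6169 0.3492 0.147 ]
cap [0.5817 0.0012 0.084 ]
bottle base [ 0.5683 -0.0026  0.    ]
tip L [ 0.6438 -0.0673  0.003 ]
tip R [ 0.6428 -0.09    0.003 ]
rear L [ 0.5487 -0.0502  0.003 ]
rear R [ 0.5478 -0.0881  0.003 ]
grip top [ 0.5122 -0.0679  0.04  ]
grip end [ 0.4619 -0.065   0.06  ]
stand FL [ 0.633  -0.1561  0.03  ]
stand FR [ 0.5677 -0.268   0.03  ]
stand R back [ 0.6957 -0.3461  0.03  ]
post [ 0.7352 -0.2868  0.03  ]
cheek [ 0.6469 -0.1703  0.052 ]
cheek [ 0.6324 -0.1989  0.052 ]
cheek [ 0.7102 -0.2413  0.052 ]
cheek [ 0.7314 -0.2119  0.052 ]
cheek [ 0.6007 -0.2506  0.052 ]
cheek [ 0.5842 -0.2808  0.052 ]
cheek [ 0.6722 -0.3428  0.052 ]
tray FL top [ 0.5367 -0.3453  0.057 ]
tray BL [ 0.553  -0.3535  0.057 ]
tray BR [ 0.5514 -0.5328  0.057 ]
tray BLi [ 0.5215 -0.3487  0.057 ]
gcap [ 0.4905 -0.4832  0.084 ]
dish top [0.6772 0.1282 0.041 ]
dish L [0.6393 0.1547 0.041 ]
dish R [0.7151 0.1016 0.041 ]
cap [ 0.5818 -0.006   0.084 ]
deck FL [0.4668 0.2184 0.147 ]
deck FR [0.6493 0.0068 0.147 ]
```

Run:
```python
from h import *
def blob(f,lo,hi,roi):
    h=cv2.cvtColor(cv2.imread('pics/'+f),cv2.COLOR_BGR2HSV); k=cv2.inRange(h,np.array(lo),np.array(hi)); z=np.zeros_like(k); x0,y0,x1,y1=roi; z[y0:y1,x0:x1]=k[y0:y1,x0:x1]
    n,l,s,c=cv2.connectedComponentsWithStats(z); i=1+s[1:,4].argmax(); return c[i],s[i]
def tri(rs):
    A=0;b=0
    for o,d in rs:
        d=d/np.linalg.norm(d);P=np.eye(3)-np.outer(d,d);A=A+P;b=b+P@o
    return np.linalg.solve(A,b)
m=robot.camera_model('top'); ms=robot.camera_model('scene')
for nm,lo,hi,r1,r2 in [('yellow',(20,120,120),(35,255,255),(220,200,260,240),(250,190,290,220)),('green',(45,100,80),(80,255,255),(380,240,420,280),(340,280,370,310))]:
    c1,s1=blob('top0.png',lo,hi,r1);c2,s2=blob('scene0.png',lo,hi,r2)
    print(nm,c1,s1,c2,s2,onz(m,*c1,.078),onz(ms,*c2,.078),tri([ray(m,*c1),ray(ms,*c2)]))
```

```text
yellow [241.08333333 219.02083333] [237 216   9   7  48] [266.60465116 203.69767442] [263 201   8   7  43] [0.58553388 0.00194564 0.078     ] [ 0.58168753 -0.00149488  0.078     ] [0.585684   0.00253168 0.07563916]
green [398.59259259 257.03703704] [395 253   8   9  54] [358.66666667 291.91666667] [357 290   4   4  12] [ 0.49368175 -0.48490989  0.078     ] [ 0.50069869 -0.48944372  0.078     ] [ 0.49864775 -0.48735193  0.07540318]
```

```bash
python3 -m creep '[0.44,0.99,0,0,0,0.18,0.44,0.99,0,0,0,0.18,0.44,0.99,0,0,0,0.18,0.44,0.99,0,0,0,0.18,0.44,0.99,0,0,0,0.18]' 0.8
python3 -m creep '[0.44,0.99,0,0,0,0.18,0.44,0.99,0,0,0,0.18,0.44,0.99,0,0,0,0.18,0.44,0.99,0,0,0,0.18,0.44,0.99,0,0,0,0.18]'
python3 -m creep '[0.44,0.99,0,0,0,0.18,0.44,0.99,0,0,0,0.18,0.44,0.99,0,0,0,0.18,0.44,0.99,0,0,0,0.18,0.44,0.99,0,0,0,0.18]'
python3 -m creep '[0.44,0.99,0,0,0,0.18,0.44,0.99,0,0,0,0.18,0.44,0.99,0,0,0,0.18,0.44,0.99,0,0,0,0.18,0.44,0.99,0,0,0,0.18]'
python3 -m creep '[0.44,0.8,0,0,0,0.18,0.44,0.8,0,0,0,0.18,0.44,0.8,0,0,0,0.18,0.44,0.8,0,0,0,0.18,0.44,0.8,0,0,0,0.18]'
python3 -m creep '[0,0,0,0,0,0.173,0,0,0,0,0,0.173,0,0,0,0,0,0.173,0,0,0,0,0,0.173,0,0,0,0,0,0.173,0,0,0,0,0,0.173,0,0,0,0,0,0.173]'
python3 - <<'E'
from h import *
a,m=snap('top','top1.png');snap('scene','scene1.png');w,mw=snap('wrist','w1.png')
np.save('mw1.npy',mw,allow_pickle=True)
s=robot.sense();print(s['joint_pos'],s['ee_pos'],s['tool_rot'],mw['origin'])
E
```

```text
t: 0.57
ee_pos: [0.3079, -0.4937, 0.2447]
tool_rot: [[0.547, 0.837, 0.0], [0.837, -0.547, 0.0], [0.0, 0.0, -1.0]]
wrist_force: [0.2, -0.5, 0.0]
finger_gap: 0.0706
gripper_force: 0.0
t: 0.98
ee_pos: [0.3516, -0.3947, 0.2447]
tool_rot: [[0.013, 1.0, 0.0], [1.0, -0.013, -0.0], [-0.0, 0.0, -1.0]]
wrist_force: [-0.9, -1.0, -0.6]
finger_gap: 0.0698
gripper_force: 0.0
t: 1.4
ee_pos: [0.3954, -0.2957, 0.2446]
tool_rot: [[-0.525, 0.851, -0.0], [0.851, 0.525, -0.0], [-0.0, -0.0, -1.0]]
wrist_force: [-0.5, -0.4, 0.4]
finger_gap: 0.0695
gripper_force: 0.0
t: 1.82
ee_pos: [0.4392, -0.1966, 0.2445]
tool_rot: [[-0.899, 0.438, -0.0], [0.438, 0.899, -0.0], [0.0, -0.0, -1.0]]
wrist_force: [0.0, -0.9, 0.4]
finger_gap: 0.0696
gripper_force: 0.0
t: 2.23
ee_pos: [0.4828, -0.1174, 0.2443]
tool_rot: [[-0.994, -0.111, -0.0], [-0.111, 0.994, 0.0], [0.0, 0.0, -1.0]]
wrist_force: [-0.0, -0.1, 0.9]
finger_gap: 0.0697
gripper_force: 0.0
t: 2.82
ee_pos: [0.4824, -0.1186, 0.2444]
tool_rot: [[-0.8, -0.6, -0.0], [-0.6, 0.8, 0.0], [0.0, 0.0, -1.0]]
wrist_force: [-0.5, 0.2, -0.0]
finger_gap: 0.0696
gripper_force: 0.0
[ 0.66902447  0.05237634 -0.53052017  1.80477103  0.02759244  1.29187652
  2.34589116] [ 0.48244453 -0.11858345  0.24448261] [[-7.99944227e-01 -6.00074340e-01 -1.44787496e-04]
 [-6.00074345e-01  7.99944236e-01 -1.34153718e-05]
 [ 1.23872143e-04  7.61517123e-05 -9.99999989e-01]] [ 0.41813003 -0.1661769   0.3844586 ]
```

View pics/w1.png

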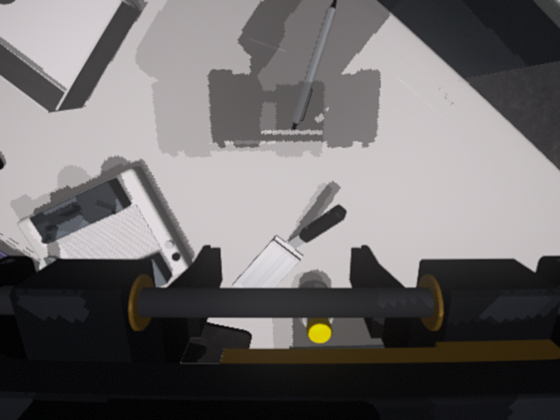

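The wrist view shows the yellow cap at (320,333) between the fingers, the lifter's grip at (325,222), its blade's rear end at (290,242), and the front of the stand at (135,165)–(190,265).

Run:
```python
from h import *
mw=np.load('mw1.npy',allow_pickle=True).item()
h=cv2.cvtColor(cv2.imread('pics/w1.png'),cv2.COLOR_BGR2HSV);k=cv2.inRange(h,(20,150,200),(35,255,255))
n,l,s,c=cv2.connectedComponentsWithStats(k);i=1+s[1:,4].argmax();print(c[i],s[i],onz(mw,*c[i],.084))
h=cv2.cvtColor(cv2.imread('pics/top1.png'),cv2.COLOR_BGR2HSV);print(cv2.inRange(h[200:240,220:260],(20,120,120),(35,255,255)).sum()/255)
for p in [(275,237),(302,247),(297,262)]: print(p,onz(mw,*p,.003))
print(onz(mw,346,211,.06),onz(mw,303,239,.035))
print(onz(mw,135,165,.03),onz(mw,190,265,.03))
```

```text
[319.25974026 333.23051948] [309 324  21  19 308] [ 5.78675485e-01 -2.30645783e-04  8.40000000e-02]
0.0
(275, 237) [ 0.54467348 -0.08758794  0.003     ]
(302, 247) [ 0.53517274 -0.05264879  0.003     ]
(297, 262) [ 0.55525275 -0.04512661  0.003     ]
[ 0.45882956 -0.05784389  0.06      ] [ 0.51689892 -0.06727971  0.035     ]
[ 0.5600425 -0.2646522  0.03     ] [ 0.62509738 -0.15271302  0.03      ]
```

```bash
python3 -m creep '[0.5,0.6,0,0,0,0,0.99,0.99,0,0,0,0,0.99,0.99,0,0,0,0,0.99,0.99,0,0,0,0,0.99,0.99,0,0,0,0]'
python3 -m creep '[0,0.19,-0.4,0,0,0,0,0.19,-0.7,0,0,0,0,0.19,-0.95,0,0,0,0,0.19,-0.95,0,0,0]'
python3 -m creep '[0,0,-0.3,0,0,0,0,0,-0.5,0,0,0,0,0,-0.7,0,0,0,0,0,-0.85,0,0,0,0,0,-0.97,0,0,0,0,0,-0.97,0,0,0,0,0,-0.97,0,0,0]'
python3 -m creep '[0,0,0,0,0,0,0,0,0,0,0,0,0,0,0,0,0,0,0,0,0,0,0,0,0,0,0,0,0,0,0,0,0,0,0,0]' 0.3
```

```text
t: 3.38
ee_pos: [0.5834, -0.0152, 0.244]
tool_rot: [[-0.796, -0.605, 0.0], [-0.605, 0.796, 0.003], [-0.002, 0.002, -1.0]]
wrist_force: [-0.9, -1.0, -0.2]
finger_gap: 0.07
gripper_force: 0.0
t: 3.72
ee_pos: [0.5781, -0.0015, 0.1443]
tool_rot: [[-0.8, -0.601, -0.008], [-0.601, 0.8, -0.0], [0.007, 0.005, -1.0]]
wrist_force: [0.5, 0.9, -1.2]
finger_gap: 0.0691
gripper_force: 0.0
t: 4.3
ee_pos: [0.5818, -0.0011, 0.0533]
tool_rot: [[-0.8, -0.601, 0.0], [-0.601, 0.8, -0.0], [-0.0, -0.0, -1.0]]
wrist_force: [0.1, -0.7, -0.1]
finger_gap: 0.0696
gripper_force: 0.0
t: 4.8
ee_pos: [0.5817, -0.0005, 0.0529]
tool_rot: [[-0.799, -0.601, 0.0], [-0.601, 0.799, -0.0], [-0.0, -0.0, -1.0]]
wrist_force: [-0.5, 0.7, 2.3]
finger_gap: 0.0409
gripper_force: 30.0
```

```bash
python3 -m creep '[0,0,0.4,0,0,0,0,0,0.7,0,0,0,0,0,0.99,0,0,0,0,0,0.99,0,0,0]'
python3 -m creep '[-0.4,0,0.1,0,0,-0.05,-0.8,0,0.1,0,0,-0.1,-0.98,-0.2,0.1,0,0,-0.16,-0.98,-0.2,0.1,0,0,-0.16,-0.98,-0.2,0.1,0,0,-0.16]'
python3 - <<'E'
import cv2
t=cv2.imread('pics/top1.png')
cv2.imwrite('pics/tc1.png',cv2.resize(t[175:300,280:420],None,fx=5,fy=4.5,interpolation=cv2.INTER_CUBIC))
E
```

```text
t: 5.13
ee_pos: [0.5845, -0.0, 0.1576]
tool_rot: [[-0.799, -0.601, 0.008], [-0.601, 0.799, -0.0], [-0.006, -0.005, -1.0]]
wrist_force: [0.9, 0.1, -0.1]
finger_gap: 0.0414
gripper_force: 30.0
t: 5.55
ee_pos: [0.4825, -0.0218, 0.1615]
tool_rot: [[-0.991, -0.134, -0.0], [-0.134, 0.991, -0.001], [0.0, -0.001, -1.0]]
wrist_force: [0.0, 0.7, -0.6]
finger_gap: 0.0417
gripper_force: 30.0
```

View pics/tc1.png

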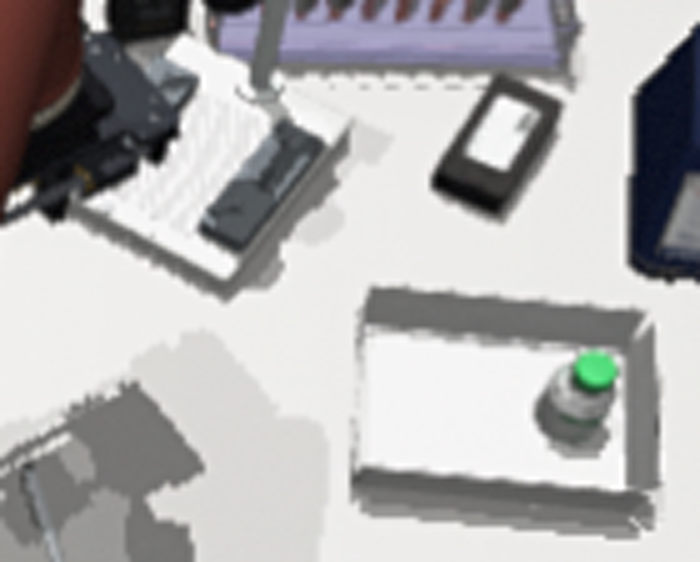

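Run:
```python
from h import *
m=robot.camera_model('top')
T=lambda n,u,v,z:print(n,onz(m,280+u/5,175+v/4.5,z).round(4))
T('floorBL',362,325,.002);T('floorBR',625,352,.002)
T('rimFL',358,468,.057);T('rimFR',655,490,.057);T('rimBL',370,285,.057);T('rimBR',652,310,.057)
T('standFR',232,280,.03);T('standBR',350,125,.03);T('FL',75,207,.03)
T('cheekRfi',200,230,.052);T('cheekRfo',240,245,.052);T('cheekRbo',322,145,.052);T('cheekRbi',280,120,.052)
```

```text
floorBL [ 0.5528 -0.3573  0.002 ]
floorBR [ 0.5447 -0.5263  0.002 ]
rimFL [ 0.4207 -0.3463  0.057 ]
rimFR [ 0.4186 -0.5231  0.057 ]
rimBL [ 0.557 -0.354  0.057]
rimBR [ 0.5515 -0.5298  0.057 ]
standFR [ 0.5678 -0.2704  0.03  ]
standBR [ 0.7024 -0.3458  0.03  ]
FL [ 0.6186 -0.1673  0.03  ]
cheekRfi [ 0.5944 -0.2472  0.052 ]
cheekRfo [ 0.5845 -0.2728  0.052 ]
cheekRbo [ 0.6704 -0.3243  0.052 ]
cheekRbi [ 0.6894 -0.2968  0.052 ]
```

```bash
python3 -m creep '[0,-0.94,0,0,0,-0.136,0,-0.94,0,0,0,-0.136,0,-0.94,0,0,0,-0.136,0,-0.94,0,0,0,-0.136]'
python3 -m creep '[0,-0.94,0,0,0,-0.136,0,-0.94,0,0,0,-0.136,0,-0.94,0,0,0,-0.136,0,-0.94,0,0,0,-0.136]'
python3 -m creep '[0,-0.94,0,0,0,-0.136,0,-0.94,0,0,0,-0.136,0,-0.94,0,0,0,-0.136,0,-0.94,0,0,0,-0.136]'
python3 -m creep '[0.05,-0.94,0,0,0,-0.136,0.05,-0.94,0,0,0,-0.136,0.05,-0.94,0,0,0,-0.136,0.05,-0.94,0,0,0,-0.136,0.05,-0.94,0,0,0,-0.136,0.05,-0.94,0,0,0,-0.136]'
```

```text
t: 5.88
ee_pos: [0.4837, -0.1184, 0.1611]
tool_rot: [[-0.958, 0.288, -0.0], [0.288, 0.958, -0.001], [0.0, -0.001, -1.0]]
wrist_force: [-0.3, 0.6, -0.3]
finger_gap: 0.0414
gripper_force: 30.0
t: 6.22
ee_pos: [0.4834, -0.2126, 0.1609]
tool_rot: [[-0.752, 0.659, -0.0], [0.659, 0.752, -0.001], [-0.0, -0.001, -1.0]]
wrist_force: [-0.8, 0.0, -0.7]
finger_gap: 0.0411
gripper_force: 30.0
t: 6.55
ee_pos: [0.4831, -0.3068, 0.1607]
tool_rot: [[-0.411, 0.911, -0.001], [0.911, 0.411, -0.001], [-0.0, -0.001, -1.0]]
wrist_force: [-0.0, 0.8, -0.3]
finger_gap: 0.0415
gripper_force: 30.0
t: 7.05
ee_pos: [0.4893, -0.3958, 0.1608]
tool_rot: [[-0.01, 1.0, -0.0], [1.0, 0.01, 0.001], [0.001, -0.0, -1.0]]
wrist_force: [-0.8, 0.1, -1.0]
finger_gap: 0.0415
gripper_force: 30.0
```

```bash
python3 -m creep '[0,0,-0.3,0,0,0,0,0,-0.6,0,0,0,0,0,-0.8,0,0,0,0,0,-0.95,0,0,0,0,0,-1,0,0,0,0,0,-1,0,0,0,0,0,-1,0,0,0]'
python3 -m creep '[0,0,-0.02,0,0,0,0,0,-0.04,0,0,0,0,0,-0.05,0,0,0,0,0,-0.05,0,0,0]'
```

```text
t: 7.63
ee_pos: [0.4892, -0.3963, 0.0622]
tool_rot: [[-0.007, 1.0, 0.001], [1.0, 0.007, -0.0], [-0.0, 0.001, -1.0]]
wrist_force: [0.0, 0.1, 0.5]
finger_gap: 0.0415
gripper_force: 30.0
t: 7.97
ee_pos: [0.4886, -0.3967, 0.0568]
tool_rot: [[-0.004, 1.0, 0.0], [1.0, 0.004, -0.0], [-0.0, 0.0, -1.0]]
wrist_force: [-0.4, -1.1, -0.5]
finger_gap: 0.0415
gripper_force: 30.0
```

```bash
python3 -m creep '[0,0,-0.01,0,0,0,0,0,-0.018,0,0,0,0,0,-0.018,0,0,0]'
python3 -m creep '[0,0,0,0,0,0,0,0,0,0,0,0,0,0,0,0,0,0,0,0,0,0,0,0,0,0,0,0,0,0]' 0.66
python3 -m creep '[0,0,0.2,0,0,0,0,0,0.6,0,0,0,0,0,1,0,0,0,0,0,1,0,0,0]'
python3 -m creep '[0,0.3,0.3,0,0,0.06,0,0.6,0.6,0,0,0.11,0,0.9,0.6,0,0,0.136,0,0.94,0.6,0,0,0.136]'
python3 -m creep '[0,0.94,0,0,0,0.136,0,0.94,0,0,0,0.136,0,0.94,0,0,0,0.136,0,0.94,0,0,0,0.136]'
python3 - <<'E'
from h import *
snap('top','top2.png');snap('scene','scene2.png');w,mw=snap('wrist','w2.png')
np.save('mw2.npy',mw,allow_pickle=True);print(robot.sense()['joint_pos'])
E
```

```text
t: 8.22
ee_pos: [0.4886, -0.3967, 0.0551]
tool_rot: [[-0.004, 1.0, 0.0], [1.0, 0.004, -0.0], [-0.0, 0.0, -1.0]]
wrist_force: [-0.2, 0.1, 2.9]
finger_gap: 0.0414
gripper_force: 30.0
t: 8.63
ee_pos: [0.4885, -0.3966, 0.0546]
tool_rot: [[-0.004, 1.0, -0.0], [1.0, 0.004, 0.0], [0.0, -0.0, -1.0]]
wrist_force: [0.1, 0.5, 0.4]
finger_gap: 0.0567
gripper_force: 0.0
t: 8.97
ee_pos: [0.4918, -0.3989, 0.1633]
tool_rot: [[-0.004, 1.0, 0.009], [1.0, 0.004, -0.007], [-0.007, 0.009, -1.0]]
wrist_force: [2.1, -1.6, 1.6]
finger_gap: 0.0573
gripper_force: 0.0
t: 9.3
ee_pos: [0.4909, -0.2971, 0.2174]
tool_rot: [[-0.43, 0.903, 0.004], [0.903, 0.43, -0.0], [-0.002, 0.004, -1.0]]
wrist_force: [1.3, 1.3, -1.2]
finger_gap: 0.0576
gripper_force: 0.0
t: 9.63
ee_pos: [0.4892, -0.2041, 0.2151]
tool_rot: [[-0.766, 0.643, 0.001], [0.643, 0.766, 0.0], [-0.0, 0.001, -1.0]]
wrist_force: [0.2, -1.2, 0.1]
finger_gap: 0.0578
gripper_force: 0.0
[ 0.6450864   0.13287409 -0.35270474  1.77897591  0.04882804  1.23787427
  1.13618979]
```

View pics/w2.png

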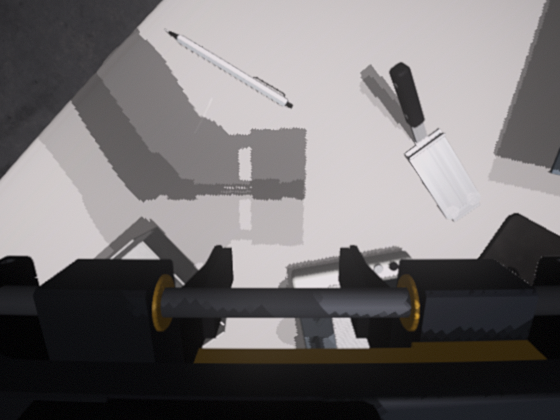

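The wrist view shows the lifter clearly: grip from (401,68) to (415,125), blade rear corners at (405,152) and (441,132), tip corners at (455,220) and (481,208). The front edge of the stand is at (288,266)–(408,251).

Run:
```python
from h import *
mw=np.load('mw2.npy',allow_pickle=True).item()
for n,p,z in [('rearR',(405,152),.003),('rearL',(441,132),.003),('tip1',(455,220),.003),('tip2',(481,208),.003)]: print(n,onz(mw,*p,z).round(4))
g=cv2.cvtColor(cv2.imread('pics/w2.png'),cv2.COLOR_BGR2GRAY)[50:140,375:435]
n,l,s,c=cv2.connectedComponentsWithStats((g<50).astype('uint8'));i=1+s[1:,4].argmax();print(s[i],c[i]+[375,50])
ys,xs=np.where(l==i);print(onz(mw,*(c[i]+[375,50]),.045).round(4), cv2.fitLine(np.c_[xs,ys].astype(np.float32),cv2.DIST_L2,0,.01,.01).ravel())
for k in (ys.min(),ys.max()): print(k+50,xs[ys==k].mean()+375)
for p in [(288,266),(408,251)]: print(onz(mw,*p,.03).round(4))
s=cv2.imread('pics/scene2.png')
cv2.imwrite('pics/sc2.png',cv2.resize(s[140:270,190:370],None,fx=4.4,fy=4.4,interpolation=cv2.INTER_CUBIC))
```

```text
rearR [ 0.5414 -0.0869  0.003 ]
rearL [ 0.5489 -0.0456  0.003 ]
tip1 [ 0.642  -0.0869  0.003 ]
tip2 [ 0.6494 -0.0564  0.003 ]
[ 15  13  33  63 975] [406.87282051  94.17128205]
[ 0.4865 -0.0642  0.045 ] [ 0.307655  0.951498 31.87282  44.171284]
63 400.5
125 413.5
[ 0.5512 -0.2595  0.03  ]
[ 0.6221 -0.1502  0.03  ]
```

View pics/sc2.png

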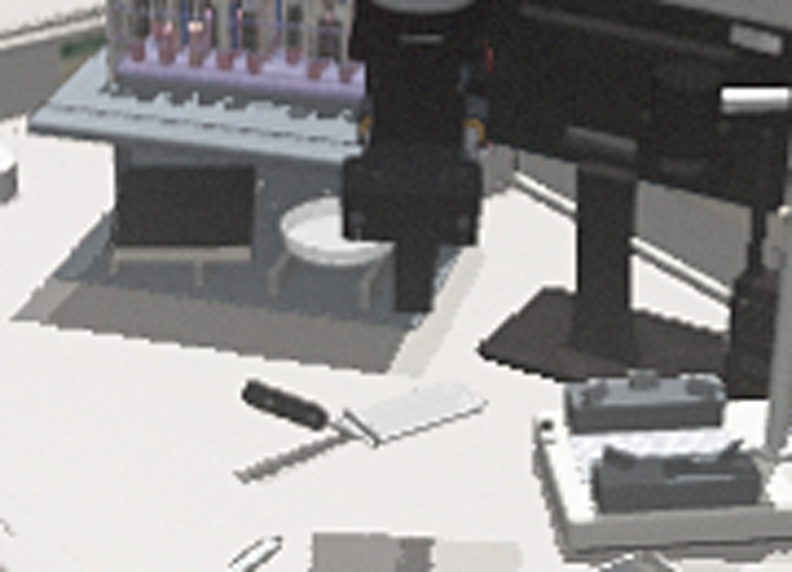

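The scene view shows the lifter (grip ends (243,388) and (328,418), blade tip (485,405)), slat fronts under the dish at (277,290) and (367,305), and the stand base's front corners at (540,415) and (568,550).

Run:
```python
from h import *
ms=robot.camera_model('scene'); m=robot.camera_model('top')
S=lambda n,u,v,z:print(n,onz(ms,190+u/4.4,140+v/4.4,z).round(4))
S('tipR',487,404,.003);S('tipL',455,383,.003);S('rearR',378,445,.003);S('rearL',342,411,.003)
S('gripend',248,390,.058);S('gripfront',322,418,.03)
S('slatL',277,292,.004);S('slatR',367,307,.004);S('slatLtop',277,265,.026);S('slatRtop',367,282,.026)
S('standFL',538,415,.03);S('standFR',565,530,.03)
# dish in scene0: bright ellipse
im=cv2.imread('pics/scene0.png');g=cv2.cvtColor(im,cv2.COLOR_BGR2GRAY)[178:206,250:285];print(g[::2,::2])
for f in('top2.png',):
    t=cv2.imread('pics/'+f);cv2.imwrite('pics/tc2.png',cv2.resize(t[170:270,230:370],None,fx=5.7,fy=6,interpolation=cv2.INTER_CUBIC))
```

```text
tipR [ 0.6426 -0.0964  0.003 ]
tipL [ 0.6423 -0.0605  0.003 ]
rearR [ 0.5486 -0.0963  0.003 ]
rearL [ 0.5547 -0.0458  0.003 ]
gripend [ 0.4665 -0.0634  0.058 ]
gripfront [ 0.5123 -0.0823  0.03  ]
slatL [0.6151 0.1243 0.004 ]
slatR [0.6568 0.0657 0.004 ]
slatLtop [0.6164 0.1258 0.026 ]
slatRtop [0.6557 0.0645 0.026 ]
standFL [ 0.6325 -0.1626  0.03  ]
standFR [ 0.5578 -0.2789  0.03  ]
[[ 89  84  88  88  86  80  83  86  88  86  88  91  99 108 118 134 128  83]
 [ 90  90  84  90  89  86  91  90  91  88  89  87  84  78  82  81  79  92]
 [ 90  91  90  90  91  88  89  88  89  90  87  88  90  90  88  88  90  90]
 [ 90  90  90  90  91  84  83 117 100 105  82  85  87  90  89  93  90  89]
 [ 91 107  90  91 124 185 190 200 196 203 200 184 184 117  89  87  92 101]
 [ 91  92 106 185 195 189 197 193 193 194 193 197 192 190 184  81 107  81]
 [ 92  88 192 187 197 222 225 231 230 230 230 226 213 188 188 176  96  85]
 [ 90  88 171 228 233 228 230 230 229 230 228 228 229 229 225 147  85  85]
 [ 93  91 114 194 228 229 231 229 230 229 229 228 229 225 171  93  81  86]
 [ 94  94  93 165 172 186 208 229 229 229 224 187 186 161 156  83  85  89]
 [ 93  91 113  89 140 183 183 175 176 175 176 180 169 132  83  94  87  88]
 [ 93 107 100  88  91  92 108 118 168 161 112 104 101  94  85  92  89  89]
 [ 97 110  89  91  96  94  98 226 231 230 229  87 109  83  85  92  89  89]
 [ 97 111  89  98  95  95 100 128 165 154 138 117  85  85  92  91  93  91]]
```

View pics/tc2.png

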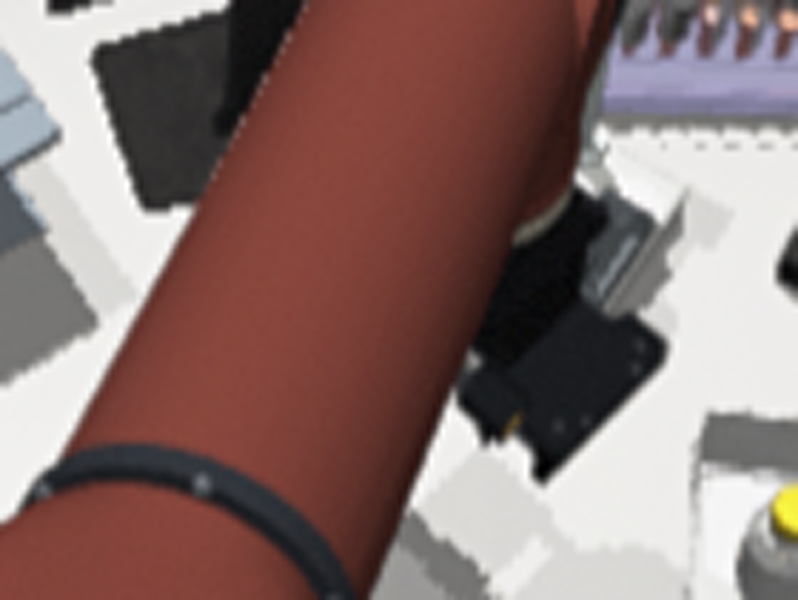

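The top view shows the arm over the lifter and the yellow-capped bottle standing in the tray at (790,515). I'll refine the shelf and stand directions from their long edges.

```bash
cat > edge.py <<'E'
from h import *
def edge(f,p,q,tol=2.5):
    g=cv2.cvtColor(cv2.imread('pics/'+f),cv2.COLOR_BGR2GRAY); e=cv2.Canny(cv2.GaussianBlur(g,(3,3),0),30,80)
    p=np.array(p,float);q=np.array(q,float);d=(q-p)/np.linalg.norm(q-p);n=np.array([-d[1],d[0]])
    ys,xs=np.where(e);P=np.c_[xs,ys]; a=(P-p)@d; L=np.linalg.norm(q-p)
    P=P[(abs((P-p)@n)<tol)&(a>.05*L)&(a<.95*L)]
    v=cv2.fitLine(P.astype(np.float32),cv2.DIST_HUBER,0,.01,.01).ravel(); c=v[2:];v=v[:2]
    return c+v*((p-c)@v), c+v*((q-c)@v), len(P)
def show(n,cam,f,p,q,z):
    m=robot.camera_model(cam);a,b,k=edge(f,p,q);A=onz(m,*a,z);B=onz(m,*b,z);d=B-A
    print(n,k,A[:2].round(4),B[:2].round(4),'az',round(np.degrees(np.arctan2(d[1],d[0])),1))
E
python3 - <<'E'
from edge import *
t=lambda u,v:(120+u/2.66,150+v/2.66); t1=lambda u,v:(280+u/5,175+v/4.5); s=lambda u,v:(180+u/4,130+v/4); s2=lambda u,v:(190+u/4.4,140+v/4.4)
show('deckF top','top','top0.png',t(97,225),t(320,108),.147)
show('deckF lower','top','top0.png',t(100,236),t(320,118),.135)
show('deck left','top','top0.png',t(97,225),t(25,110),.147)
show('deckF scene','scene','scene0.png',s(70,152),s(412,188),.147)
show('stand right','top','top1.png',t1(232,280),t1(350,125),.03)
show('stand front','top','top0.png',t(457,178),t(547,232),.03)
show('stand front s','scene','scene2.png',s2(538,420),s2(568,525),.03)
show('cheek Rout','top','top1.png',t1(240,245),t1(322,145),.052)
show('cheek Rin','top','top1.png',t1(200,228),t1(280,122),.052)
show('cheek Lout','top','top0.png',t(470,158),t(507,104),.052)
show('cheek Lin','top','top0.png',t(495,172),t(530,120),.052)
E
```

```text
deckF top 103 [0.4695 0.2291] [0.6455 0.0065] az -51.7
deckF lower 115 [0.4743 0.2357] [0.6433 0.0088] az -53.3
deck left 62 [0.4738 0.2365] [0.6153 0.3509] az 38.9
deckF scene 103 [0.4666 0.2182] [0.6465 0.0035] az -50.0
stand right 49 [ 0.5723 -0.2645] [ 0.7034 -0.3445] az -31.4
stand front 48 [ 0.634  -0.1566] [ 0.5662 -0.2672] az -121.5
stand front s 29 [ 0.6282 -0.1676] [ 0.5632 -0.2758] az -121.0
cheek Rout 40 [ 0.583 -0.275] [ 0.6696 -0.3254] az -30.2
cheek Rin 41 [ 0.5988 -0.2433] [ 0.6894 -0.2945] az -29.5
cheek Lout 31 [ 0.655  -0.1639] [ 0.7317 -0.2116] az -31.9
cheek Lin 30 [ 0.635  -0.1981] [ 0.7105 -0.2409] az -29.5
```

```bash
python3 -m creep '[-0.5,0.99,0,0,0,0.199,-0.5,0.99,0,0,0,0.199,-0.5,0.99,0,0,0,0.199,-0.5,0.99,0,0,0,0.199,-0.5,0.99,0,0,0,0.199,-0.5,0.99,0,0,0,0.199]'
python3 -m creep '[-0.05,0.44,0,-0.0146,-0.199,0,-0.05,0.44,0,-0.0146,-0.199,0,-0.05,0.44,0,-0.0146,-0.199,0,-0.05,0.44,0,-0.0146,-0.199,0,-0.05,0.44,0,-0.0146,-0.199,0,-0.05,0.44,0,-0.0146,-0.199,0,-0.05,0.44,0,-0.0146,-0.199,0,-0.05,0.44,0,-0.0146,-0.199,0]'
python3 - <<'E'
from h import *
s=robot.sense();print(s['joint_pos'],s['ee_pos'],s['tool_rot'])
E
```

```text
t: 10.28
ee_pos: [0.4385, -0.1101, 0.2149]
tool_rot: [[-0.996, 0.084, 0.0], [0.084, 0.996, -0.0], [-0.001, -0.0, -1.0]]
wrist_force: [0.2, -0.1, 0.9]
finger_gap: 0.0572
gripper_force: 0.0
t: 10.95
ee_pos: [0.4605, -0.0656, 0.1939]
tool_rot: [[-0.837, 0.079, 0.542], [0.079, 0.997, -0.024], [-0.542, 0.023, -0.84]]
wrist_force: [-0.5, 0.9, 0.7]
finger_gap: 0.0576
gripper_force: 0.0
[ 0.38921705 -0.37829826 -0.27264817  2.3785945  -0.24916834  0.56659495
  1.76237439] [ 0.46048807 -0.06561905  0.19389909] [[-0.8368558   0.07945317  0.54162678]
 [ 0.07903363  0.9965811  -0.02407889]
 [-0.54168816  0.02265617 -0.84027414]]
```

```bash
python3 -m creep '[0.2,0,-0.3,0,0,0,0.2,0,-0.6,0,0,0,0.2,0,-0.8,0,0,0,0.2,0,-0.8,0,0,0,0.2,0,-0.8,0,0,0]'
python3 - <<'E'
from h import *
s=robot.sense();print(s['joint_pos'],s['ee_pos'],s['tool_rot'])
E
```

```text
t: 11.37
ee_pos: [0.4805, -0.0676, 0.1379]
tool_rot: [[-0.838, 0.084, 0.539], [0.079, 0.996, -0.031], [-0.539, 0.016, -0.842]]
wrist_force: [0.3, 0.3, 1.0]
finger_gap: 0.0574
gripper_force: 0.0
[ 0.96782871 -0.28323198 -0.8012927   2.39145748 -0.59695804  0.43474552
  2.09047628] [ 0.48050881 -0.06759501  0.13793512] [[-0.83839646  0.08356647  0.53861676]
 [ 0.07910938  0.9963698  -0.03144737]
 [-0.53928942  0.01624427 -0.8419638 ]]
```

```bash
python3 -m creep '[0,0.04,-0.2,0,0,0,0,0.04,-0.4,0,0,0,0,0.04,-0.4,0,0,0,0,0.04,-0.4,0,0,0]'
python3 - <<'E'
from h import *
s=robot.sense();print(s['joint_pos'],s['ee_pos'],s['tool_rot'])
E
```

```text
t: 11.7
ee_pos: [0.4873, -0.0649, 0.1071]
tool_rot: [[-0.841, 0.083, 0.534], [0.078, 0.996, -0.031], [-0.535, 0.015, -0.845]]
wrist_force: [-0.1, 1.1, -0.1]
finger_gap: 0.0572
gripper_force: 0.0
[ 1.48746607 -0.36627523 -1.25302493  2.39573074 -1.01931265  0.469999
  2.4798454 ] [ 0.48730426 -0.06485569  0.1070806 ] [[-0.84131257  0.08286811  0.53415918]
 [ 0.07822426  0.99644178 -0.03138052]
 [-0.53485897  0.01538338 -0.8448013 ]]
```

```bash
python3 -m creep '[0,0,0.3,0,0.07,0,0.1,0,0.5,0,0.14,0,0.1,0,0.5,0,0.14,0,0.1,0,0.5,0,0.14,0,0.1,0,0.5,0,0.14,0,0.1,0,0.5,0,0.14,0]'
python3 - <<'E'
from h import *
s=robot.sense();print(s['joint_pos'],s['ee_pos'],s['tool_rot'])
E
```

```text
t: 12.2
ee_pos: [0.4922, -0.059, 0.1571]
tool_rot: [[-0.984, 0.071, 0.163], [0.07, 0.997, -0.008], [-0.163, 0.003, -0.987]]
wrist_force: [-1.5, 1.0, 0.5]
finger_gap: 0.0575
gripper_force: 0.0
[ 1.3134351   0.07501047 -1.29249586  2.02404152  0.09431942  0.93489889
  1.47755253] [ 0.49222479 -0.05902793  0.15705428] [[-0.9841289   0.07062982  0.16279354]
 [ 0.07022916  0.997497   -0.00822201]
 [-0.16296678  0.00334134 -0.9866259 ]]
```

```bash
python3 -m creep '[0,0,0,0,0,0,0,0,0,0,0,0,0,0,0,0,0,0]' | head -2
python3 -c "
from h import *
s=robot.sense();print(s['joint_pos'])"
python3 -m creep '[0.5,0,0.5,0,0,-0.1,0.9,0,0.9,0,0,-0.1,0.9,0,0.9,0,0,-0.1,0.9,0,0.9,0,0,-0.1,0.9,0,0.9,0,0,-0.1]' |head -2
python3 -c "
from h import *
s=robot.sense();print(s['joint_pos'])"
```

```text
t: 12.45
ee_pos: [0.4912, -0.055, 0.156]
[ 1.31409488  0.06828733 -1.29266338  2.02912422  0.07784718  0.92965726
  1.49581591]
t: 12.87
ee_pos: [0.5837, -0.0545, 0.2504]
[ 1.01187359  0.25427047 -1.1735525   1.71492624  0.33439734  1.18751598
  0.96141382]
```

```bash
cat > go.py <<'E'
import sys
from h import *
from scipy.spatial.transform import Rotation as Ro
def Rt(az,lean,flip=1):
    a,l=np.radians([az,lean]);f=np.array([np.cos(a),np.sin(a),0]);z=f*np.sin(l)-np.array([0,0,np.cos(l)])
    x=(f*np.cos(l)+np.array([0,0,np.sin(l)]))*flip; return np.c_[x,np.cross(z,x),z]
def go(p,az,lean):
    s=robot.sense();R=s['tool_rot'];d=(np.array(p)-s['ee_pos'])/.1
    rv=Ro.from_matrix(Rt(az,lean)@R.T).as_rotvec()/np.pi
    print('shift',d.round(3),'turn',rv.round(4),'deg',(np.linalg.norm(rv)*180).round(1),'q',s['joint_pos'].round(2))
if __name__=='__main__':
    v=list(map(float,sys.argv[1:]));go(v[:3],v[3],v[4])
E
python3 -m creep '[-0.5,0,-0.3,0,0,-0.2,-0.5,0,-0.3,0,0,-0.4,-0.5,0,-0.3,0,0,-0.45,-0.5,0,-0.3,0,0,-0.45,-0.5,0,-0.3,0,0,-0.45,-0.5,0,-0.3,0,0,-0.45,-0.5,0,-0.3,0,0,-0.45,-0.5,0,-0.3,0,0,-0.45,-0.5,0,-0.3,0,0,-0.45,-0.5,0,-0.3,0,0,-0.45,-0.5,0,-0.3,0,0,-0.45,-0.5,0,-0.3,0,0,-0.45]' |head -5
python3 go.py 0.482 -0.0635 0.15 -4 10
python3 - <<'E'
from h import *
m=robot.camera_model('top')
for p in [(337,75),(360,145),(480,105)]: print(onz(m,120+p[0]/2.66,150+p[1]/2.66,.01).round(3))
E
```

```text
t: 13.87
ee_pos: [0.5295, -0.0562, 0.2169]
tool_rot: [[0.22, 0.975, -0.03], [0.962, -0.222, -0.161], [-0.163, 0.006, -0.987]]
wrist_force: [-0.1, 0.4, -0.0]
finger_gap: 0.0574
shift [-0.475 -0.073 -0.669] turn [ 0.0716 -0.0928 -0.446 ] deg 83.0 q [ 0.76  0.25 -0.97  1.74  0.37  1.34 -0.52]
[0.786 0.01  0.01 ]
[ 0.682 -0.031  0.01 ]
[ 0.754 -0.179  0.01 ]
```

```bash
python3 -m creep '[-0.2,0,0,0.0716,-0.0928,-0.446,-0.475,-0.073,0,0.0716,-0.0928,-0.446,-0.475,-0.073,0,0.0716,-0.0928,-0.446,-0.475,-0.073,0,0.0716,-0.0928,-0.446,-0.475,-0.073,0,0.0716,-0.0928,-0.446,-0.475,-0.073,0,0.0716,-0.0928,-0.446,-0.475,-0.073,0,0.0716,-0.0928,-0.446,-0.475,-0.073,0,0.0716,-0.0928,-0.446,-0.475,-0.073,0,0.0716,-0.0928,-0.446,-0.475,-0.073,0,0.0716,-0.0928,-0.446,-0.475,-0.073,0,0.0716,-0.0928,-0.446,-0.475,-0.073,0,0.0716,-0.0928,-0.446,-0.475,-0.073,0,0.0716,-0.0928,-0.446]' |head -5
python3 go.py 0.481 -0.0635 0.048 -4 10
```

```text
t: 14.95
ee_pos: [0.4821, -0.064, 0.2163]
tool_rot: [[0.982, -0.068, 0.175], [-0.066, -0.998, -0.015], [0.176, 0.003, -0.984]]
wrist_force: [-0.1, 0.2, -0.9]
finger_gap: 0.0576
shift [-0.011  0.005 -1.683] turn [ 0.0011  0.0007 -0.0006] deg 0.3 q [ 0.98 -0.1  -0.87  1.99 -0.09  1.04 -1.5 ]
```

```bash
python3 -m creep '[0,0,-0.4,0,0,0,0,0,-0.8,0,0,0,0,0,-0.9,0,0,0,0,0,-0.9,0,0,0]' |head -2
python3 -m creep '[0,0,-0.25,0,0,0,0,0,-0.5,0,0,0,0,0,-0.7,0,0,0,0,0,-0.78,0,0,0,0,0,-0.78,0,0,0]' |head -2
python3 -m creep '[0,0,0,0,0,0,0,0,0,0,0,0,0,0,0,0,0,0,0,0,0,0,0,0,0,0,0,0,0,0,0,0,0,0,0,0,0,0,0,0,0,0]' 0
python3 -m creep '[0,0,0.04,0,0,0,0,0,0.1,0,0,0,0,0,0.15,0,0,0,0,0,0.15,0,0,0]'
python3 go.py 0.481 -0.0635 0.048 -4 10
```

```text
t: 15.28
ee_pos: [0.4812, -0.0635, 0.1241]
t: 15.7
ee_pos: [0.4838, -0.0638, 0.0484]
t: 16.28
ee_pos: [0.4842, -0.0636, 0.0485]
tool_rot: [[0.983, -0.062, 0.173], [-0.061, -0.998, -0.013], [0.174, 0.002, -0.985]]
wrist_force: [0.4, -0.3, 0.6]
finger_gap: 0.0185
gripper_force: 0.0
t: 16.62
ee_pos: [0.4847, -0.0636, 0.0645]
tool_rot: [[0.983, -0.062, 0.174], [-0.061, -0.998, -0.013], [0.175, 0.002, -0.985]]
wrist_force: [-1.3, -0.2, -0.1]
finger_gap: 0.0145
gripper_force: 29.9
shift [-0.037  0.001 -0.165] turn [ 0.0007  0.0003 -0.0024] deg 0.5 q [ 0.9   0.17 -0.9   2.15  0.22  0.72 -1.77]
```

```bash
python3 -m creep '[0.3,-0.15,0,0,0,0,0.45,-0.25,0,0,0,0,0.45,-0.25,0,0,0,0,0.45,-0.25,0,0,0,0]' |grep -v rot
python3 -m creep '[0,0,-0.04,0,0,0,0,0,-0.08,0,0,0,0,0,-0.08,0,0,0]' |grep -v rot
python3 -m creep '[0,0,-0.03,0,0,0,0,0,-0.03,0,0,0]' |grep -v rot
python3 -m creep '[0,0,-0.03,0,0,0,0,0,-0.03,0,0,0]' |grep -v rot
```

```text
t: 16.95
ee_pos: [0.5295, -0.0888, 0.0632]
wrist_force: [-0.3, -0.2, -1.2]
finger_gap: 0.0147
gripper_force: 29.9
t: 17.2
ee_pos: [0.5278, -0.0882, 0.0543]
wrist_force: [-0.4, -0.8, -1.0]
finger_gap: 0.0144
gripper_force: 29.9
t: 17.37
ee_pos: [0.5285, -0.0884, 0.0518]
wrist_force: [-0.3, -0.4, -1.3]
finger_gap: 0.0146
gripper_force: 29.9
t: 17.53
ee_pos: [0.5292, -0.0884, 0.0493]
wrist_force: [-1.8, 0.5, 5.0]
finger_gap: 0.0146
gripper_force: 29.9
```

```bash
python3 -m creep '[0,0,0,0,0,0,0,0,0,0,0,0,0,0,0,0,0,0,0,0,0,0,0,0]' 0.5 |grep -v rot
python3 go.py 0.526 -0.0885 0.048 -3.7 36
```

```text
t: 17.87
ee_pos: [0.5291, -0.0886, 0.0494]
wrist_force: [0.1, 0.4, -0.7]
finger_gap: 0.0339
gripper_force: 0.0
shift [-0.031  0.001 -0.014] turn [-0.0086 -0.1443 -0.0006] deg 26.0 q [ 0.84  0.3  -0.83  2.06  0.35  0.73 -1.83]
```

```bash
python3 -m creep '[-0.02,0,0,-0.0086,-0.1443,0,-0.02,0,0,-0.0086,-0.1443,0,-0.02,0,0,-0.0086,-0.1443,0,-0.02,0,0,-0.0086,-0.1443,0,-0.02,0,0,-0.0086,-0.1443,0,-0.02,0,0,-0.0086,-0.1443,0]'
python3 go.py 0.526 -0.0885 0.048 -3.7 36
```

```text
t: 18.37
ee_pos: [0.5289, -0.0944, 0.0501]
tool_rot: [[0.819, -0.071, 0.569], [-0.051, -0.997, -0.05], [0.571, 0.012, -0.821]]
wrist_force: [0.6, -1.1, 0.5]
finger_gap: 0.0435
gripper_force: 0.0
shift [-0.029  0.059 -0.021] turn [ 0.0033 -0.0067  0.002 ] deg 1.4 q [ 1.04  0.14 -0.95  2.39  0.93  0.11 -2.41]
```

```bash
python3 -m creep '[0,0.058,-0.02,0,0.012,0,0,0.058,-0.02,0,0.012,0,0,0.058,-0.02,0,0.012,0]'
python3 go.py 0.526 -0.0885 0.048 -3.7 33
```

```text
t: 18.62
ee_pos: [0.5299, -0.0885, 0.0484]
tool_rot: [[0.84, -0.071, 0.538], [-0.053, -0.997, -0.049], [0.54, 0.012, -0.842]]
wrist_force: [0.5, -0.5, -0.3]
finger_gap: 0.0437
gripper_force: 0.0
shift [-0.039 -0.    -0.004] turn [ 0.0038 -0.002   0.0021] deg 0.9 q [ 1.11  0.17 -1.04  2.36  0.83  0.18 -2.31]
```

```bash
python3 -m creep '[-0.02,0,0,0.0038,0,0.002,-0.02,0,0,0.0038,0,0.002]' |grep rot
python3 -m creep '[0,0,0,0,0,0,0,0,0,0,0,0,0,0,0,0,0,0,0,0,0,0,0,0,0,0,0,0,0,0,0,0,0,0,0,0,0,0,0,0,0,0,0,0,0,0,0,0]' 0
python3 -m creep '[0,0,0.1,0,0,0,0,0,0.2,0,0,0,0,0,0.3,0,0,0,0,0,0.3,0,0,0]'
python3 go.py 0.526 -0.0885 0.048 -3.7 33
python3 -c "
from h import *
w,m=snap('wrist','w3.png');snap('scene','scene3.png');snap('top','top3.png');np.save('mw3.npy',m,allow_pickle=True)"
```

```text
tool_rot: [[0.841, -0.065, 0.537], [-0.054, -0.998, -0.036], [0.539, 0.001, -0.843]]
t: 19.45
ee_pos: [0.5275, -0.0884, 0.0482]
tool_rot: [[0.841, -0.064, 0.538], [-0.053, -0.998, -0.036], [0.539, 0.002, -0.842]]
wrist_force: [-0.9, 1.0, 0.3]
finger_gap: 0.0147
gripper_force: 30.0
t: 19.78
ee_pos: [0.5272, -0.0899, 0.0785]
tool_rot: [[0.841, -0.067, 0.537], [-0.055, -0.998, -0.037], [0.538, 0.002, -0.843]]
wrist_force: [-0.3, 0.3, -1.1]
finger_gap: 0.0148
gripper_force: 30.0
shift [-0.012  0.014 -0.305] turn [ 0.0004 -0.0024  0.0007] deg 0.4 q [ 1.4   0.1  -1.3   2.33  0.3   0.22 -1.77]
```

```bash
python3 -m creep '[0.1,0,0.2,0,0,0,0.1,0,0.2,0,0,0]' |head -2
python3 go.py 0.5473 -0.0696 0.1 38.5 32.6
```

```text
t: 20.1
ee_pos: [0.5379, -0.0881, 0.0987]
shift [0.094 0.185 0.013] turn [6.000e-04 1.000e-04 2.339e-01] deg 42.1 q [ 1.41  0.05 -1.3   2.3   0.05  0.26 -1.55]
```

```bash
python3 -m creep '[0.094,0.06,0,0,0,0.08,0.094,0.12,0,0,0,0.16,0.094,0.185,0,0,0,0.234,0.094,0.185,0,0,0,0.234,0.094,0.185,0,0,0,0.234,0.094,0.185,0,0,0,0.234,0.094,0.185,0,0,0,0.234,0.094,0.185,0,0,0,0.234]'
python3 go.py 0.5473 -0.0696 0.06 38.5 32.6
python3 -c "
from h import *
w,m=snap('wrist','w4.png');np.save('mw4.npy',m,allow_pickle=True);snap('scene','scene4.png')"
```

```text
t: 20.77
ee_pos: [0.5473, -0.0721, 0.0974]
tool_rot: [[0.659, 0.623, 0.422], [0.525, -0.782, 0.336], [0.539, 0.0, -0.842]]
wrist_force: [0.3, -1.5, -0.8]
finger_gap: 0.0143
gripper_force: 30.0
shift [-0.     0.025 -0.374] turn [-0.0001  0.0002 -0.0001] deg 0.1 q [ 1.47  0.41 -1.26  2.12 -0.14  0.56 -0.48]
```

View pics/w4.png

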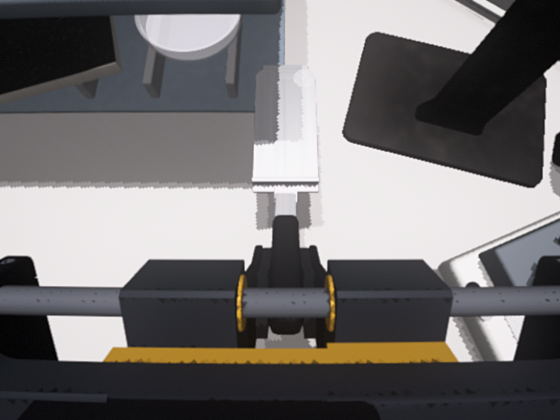

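The wrist view shows the blade at rows 66–188 and columns 253–318, held straight. Ahead on the left are the slat fronts at (150,95) and (232,95), the dish front at (190,57), and the shelf floor's front edge, horizontal at row 110, so the yaw matches the shelf's.

```bash
cp edge.py edge2.py
python3 - <<'E'
from edge import *
mw=np.load('mw4.npy',allow_pickle=True).item()
a,n=np.array([.783,.6225]),np.array([-.6225,.783])
def W(nm,p,z):
    P=onz(mw,*p,z)[:2];print(nm,P.round(4),'along',(P@a).round(4),'lat',(P@n).round(4));return P
W('slatL base',(149,97),.004);W('slatR base',(231,97),.004)
e=edge('w4.png',(20,111),(240,111));A=W('floor L',e[0],.004);B=W('floor R',e[1],.004);d=A-B;print('shelf yaw',np.degrees(np.arctan2(d[1],d[0]))-90,e)
e=edge('w4.png',(20,13),(270,13),4);A=W('deck L',e[0],.135);B=W('deck R',e[1],.135);d=A-B;print('deck yaw',np.degrees(np.arctan2(d[1],d[0]))-90,e)
W('dish front bottom',(190,58),.026)
g=cv2.cvtColor(cv2.imread('pics/w4.png'),cv2.COLOR_BGR2GRAY)
for r in (25,30,35,40): print(r,g[r,125:150],g[r,228:252])
for r in (70,80,88): print(r,g[r,136:166:2],g[r,218:250:2])
zb=.0974-.0482+.003
for nm,p in [('tipL',(262,67)),('tipR',(312,67)),('rearL',(253,188)),('rearR',(319,188))]: W(nm,p,zb)
E
```

```text
slatL base [0.602  0.1291] along 0.5517 lat -0.2736
slatR base [0.6477 0.0707] along 0.5512 lat -0.3478
floor L [0.518  0.2128] along 0.5381 lat -0.1558
floor R [0.641  0.0543] along 0.5357 lat -0.3566
shelf yaw 37.81724987722744 (array([ 20., 112.]), array([240., 112.]), 197)
deck L [0.5623 0.1074] along 0.5072 lat -0.2659
deck R [0.6377 0.01  ] along 0.5056 lat -0.3891
deck yaw 37.74394610983376 (array([20.03293782, 16.07564743]), array([270.00426881,  13.3991661 ]), 198)
dish front bottom [0.6457 0.1113] along 0.5749 lat -0.3148
25 [ 73  74  75  75  74  75  75  75  75  73  87 136 165 168 177 191 176 165
 163 162 175 208 214 212 212] [215 216 219 221 225 225 213 186 152 131 114  87  75  70  74  81  83  82
  82  82  82  83  82  84]
30 [ 73  73  75  75  74  75  73  75  74  76  74  73  83 123 162 172 187 201
 189 171 179 204 214 213 212] [221 227 218 194 162 139 135 136 128 107  82  68  62  66  78  84  84  85
  83  84  83  83  82  84]
35 [ 75  76  75  76  74  75  75  76  76  77  75  77  76  75  77  82 110 146
 172 182 192 200 207 213 214] [145 136 137 137 138 137 123 103  90  75  64  61  62  71  82  84  84  84
  83  84  82  84  84  84]
40 [ 76  77  77  77  76  78  79  77  79  77  77  78  78  77  78  77  78  78
  77  81  91 113 143 171 201] [138 138 133 115  99  97 102 103  93  75  64  61  63  76  84  86  86  86
  84  85  85  85  86  86]
70 [ 82  80  81  80  92 107 105 106  91  60  60  60  60  60  81] [ 86  86  86  86  94 107 106 109  92  61  63  85  85  84  84  85]
80 [ 82  82  82  87 106 106 106  96  63  58  60  60  59  74  83] [ 82  84  85  78 105 108 108 109  77  61  71  86  85  86  86  85]
88 [84 82 81 81 79 71 69 68 67 61 59 59 63 84 85] [84 83 83 85 80 72 72 71 70 63 79 86 88 87 86 86]
tipL [0.661  0.0415] along 0.5434 lat -0.379
tipR [0.6844 0.0123] along 0.5435 lat -0.4164
rearL [ 0.5833 -0.0154] along 0.4472 lat -0.3752
rearR [ 0.6106 -0.0495] along 0.4472 lat -0.4189
```

```bash
python3 -m creep '[-0.2,0.2,-0.1,0,0,0,-0.4,0.45,-0.2,0,0,-0.003,-0.547,0.608,-0.2,0,0,-0.003,-0.547,0.608,-0.2,0,0,-0.003,-0.547,0.608,-0.374,0,0,-0.003,-0.547,0.608,-0.374,0,0,-0.003,-0.547,0.608,-0.374,0,0,-0.003]'
python3 go.py 0.4926 -0.0112 0.06 38 32.6
cat > chk.py <<'E'
from edge import *
import sys
w,mw=snap('wrist',sys.argv[1]);s=robot.sense()
g=cv2.cvtColor(w,cv2.COLOR_RGB2GRAY)
for r in map(int,sys.argv[2:]): print(r,' '.join('%d'%v for v in g[r,200:380:3]))
print(s['ee_pos'],mw['origin'])
E
python3 chk.py w5.png 20 40 50 60 70 80 90 100
```

```text
t: 21.45
ee_pos: [0.4912, -0.0083, 0.0602]
tool_rot: [[0.665, 0.614, 0.424], [0.519, -0.789, 0.329], [0.537, 0.001, -0.844]]
wrist_force: [-0.1, 1.1, -0.4]
finger_gap: 0.0146
gripper_force: 30.0
shift [ 0.014 -0.029 -0.002] turn [ 0.0007 -0.0003  0.0005] deg 0.2 q [ 1.42  0.24 -1.24  2.31 -0.51  0.43 -0.24]
20 69 97 78 65 66 65 67 66 66 65 67 65 82 89 90 66 51 68 70 69 70 72 70 72 74 73 77 80 81 82 79 78 74 73 70 70 71 70 70 70 70 70 49 78 90 90 76 69 70 69 71 71 71 72 71 72 73 72 71 127
40 65 66 68 68 66 67 65 67 66 68 66 64 88 88 89 52 61 69 69 71 70 71 71 71 69 70 69 72 69 69 69 71 70 67 70 68 68 70 69 68 69 70 52 65 90 90 89 70 69 71 71 72 71 70 71 70 71 72 73 72
50 66 67 67 67 67 69 69 69 67 68 68 68 58 57 57 51 64 70 70 70 71 71 69 72 69 69 69 70 70 71 70 70 70 70 69 69 68 67 69 69 69 69 55 56 60 58 58 72 69 70 70 71 71 70 71 71 73 73 74 74
60 70 69 70 69 70 71 68 69 69 70 70 70 66 57 57 55 66 71 70 68 69 69 69 69 71 72 72 71 70 70 70 71 69 71 70 70 70 71 68 68 68 69 61 60 59 58 71 70 71 70 70 72 72 71 72 73 74 73 75 75
70 71 71 69 71 71 70 70 70 71 69 72 71 70 72 70 70 73 71 71 72 77 89 90 90 90 87 89 88 89 88 89 88 89 91 91 88 87 73 71 69 68 68 71 71 69 69 69 70 70 71 70 72 71 72 71 73 74 75 75 76
80 51 50 51 50 51 51 51 51 53 60 61 61 61 61 63 61 61 63 63 92 91 89 91 90 92 91 87 88 86 90 90 90 90 91 91 89 91 90 79 62 64 62 60 62 62 62 59 61 60 59 60 60 59 59 58 60 57 58 57 58
90 99 98 97 97 98 98 98 99 97 100 98 98 99 97 99 99 99 99 96 92 91 90 92 94 93 90 89 90 87 92 91 91 91 89 88 90 93 91 90 99 98 99 98 99 98 100 98 99 100 100 98 98 100 99 100 101 99 102 102 102
100 100 99 100 99 98 99 99 99 98 100 99 99 101 98 100 98 101 100 99 92 91 91 93 94 94 92 91 90 89 91 93 92 92 91 88 90 92 92 93 100 100 99 97 100 100 98 99 101 102 101 101 100 102 101 102 101 101 102 103 102
[ 0.49175177 -0.00851585  0.06076506] [ 0.4824134  -0.01422471  0.22042591]
```

```bash
python3 -m creep '[0.1,0.08,0,0,0,0,0.2,0.155,0,0,0,0,0.3,0.235,0,0,0,0,0.3,0.235,0,0,0,0]'
python3 - <<'E'
from edge import *
w,mw=snap('wrist','w6.png');g=cv2.cvtColor(w,cv2.COLOR_RGB2GRAY)
for c in (275,286,297): print(c,' '.join('%d'%v for v in g[0:110:2,c]))
for r in (10,30,50): print(r,' '.join('%d'%v for v in g[r,200:380:4]))
s=robot.sense();print(s['ee_pos'],s['joint_pos'])
np.save('mw6.npy',mw,allow_pickle=True)
E
```

```text
t: 21.83
ee_pos: [0.524, 0.0158, 0.0622]
tool_rot: [[0.663, 0.615, 0.427], [0.519, -0.788, 0.33], [0.54, 0.003, -0.842]]
wrist_force: [0.4, -0.6, -1.0]
finger_gap: 0.0144
gripper_force: 30.0
275 57 57 58 56 51 159 225 222 222 223 224 224 224 225 224 225 225 226 225 226 226 226 226 226 226 226 226 231 223 151 153 153 153 140 106 114 112 115 114 114 113 115 112 113 111 112 112 112 112 111 110 112 110 111 111
286 58 59 56 59 52 159 226 223 222 222 223 224 225 224 224 225 225 225 225 226 226 226 226 226 226 226 226 230 227 160 152 152 153 148 106 114 111 114 113 117 113 113 112 112 114 112 113 113 111 113 113 112 112 113 113
297 57 59 60 57 52 159 226 222 223 222 224 224 224 225 225 225 225 224 225 225 226 226 225 226 226 227 227 237 181 150 152 152 151 113 107 115 114 114 115 115 113 113 112 115 113 114 113 114 114 113 113 112 112 112 113
10 55 57 59 61 61 126 127 123 168 172 175 175 172 164 153 156 156 158 159 161 159 161 160 160 160 158 157 156 154 152 150 145 148 147 123 109 109 65 62 61 59 62 59 59 77
30 78 78 80 81 82 83 100 205 223 227 227 223 223 224 225 224 225 225 225 225 225 225 224 224 225 224 224 225 225 224 225 221 226 227 233 154 88 87 86 89 86 88 88 88 163
50 83 82 84 85 83 86 85 86 94 107 141 146 165 221 233 227 226 227 227 227 226 227 226 227 226 227 227 230 232 190 147 146 102 116 113 90 90 90 90 89 90 91 92 92 93
[0.5229274  0.01534665 0.06162546] [ 1.22537275  0.27180964 -1.13157329  2.26629408 -0.43499654  0.38617653
 -0.37412355]
```

Run:
```python
from h import *
mw=np.load('mw6.npy',allow_pickle=True).item()
a,n=np.array([.788,.616]),np.array([-.616,.788])
t=np.array([0.5229,0.0153])
for nm,p,z in [('topfront',(283.5,57),.041),('botfront',(283.5,67),.026),('L30',(226,30),.041),('R30',(340,30),.041)]:
    P=onz(mw,*p,z)[:2]-t;print(nm,'ahead of TCP',(P@a).round(4),'lat',(P@n).round(4))
w=cv2.cvtColor(cv2.imread('pics/w6.png'),cv2.COLOR_BGR2GRAY)
print(' '.join('%d'%v for v in w[110:230:2,286]))
print([ (r,round((lambda P:(P@a))(onz(mw,286,r,.0615-.0482+.003)[:2]-t),4)) for r in range(150,220,10)])
```

```text
topfront ahead of TCP 0.1492 lat 0.0013
botfront ahead of TCP 0.1536 lat 0.0013
L30 ahead of TCP 0.1722 lat 0.0411
R30 ahead of TCP 0.1725 lat -0.0378
113 111 113 113 112 112 112 111 111 112 112 111 111 111 112 111 112 112 112 112 112 113 112 111 112 112 113 113 112 113 113 112 112 109 116 115 79 95 114 113 114 110 101 104 127 134 216 221 220 220 218 221 194 39 48 49 47 49 49 49
[(150, np.float64(0.0928)), (160, np.float64(0.0853)), (170, np.float64(0.078)), (180, np.float64(0.0707)), (190, np.float64(0.0636)), (200, np.float64(0.0567)), (210, np.float64(0.0498))]
```

```bash
python3 -m creep '[0.12,0.1,0,0,0,0,0.24,0.195,0,0,0,0,0.36,0.29,0,0,0,0,0.36,0.29,0,0,0,0]' 
python3 -m creep '[0.08,0.065,0,0,0,0,0.16,0.13,0,0,0,0,0.2,0.16,0,0,0,0,0.225,0.18,0,0,0,0,0.225,0.18,0,0,0,0]'
python3 go.py 0.5814 0.0623 0.062 38 32.6
```

```text
t: 22.22
ee_pos: [0.5596, 0.0448, 0.0619]
tool_rot: [[0.663, 0.615, 0.427], [0.519, -0.788, 0.331], [0.54, 0.003, -0.842]]
wrist_force: [0.1, 0.2, -1.2]
finger_gap: 0.0147
gripper_force: 30.0
t: 22.63
ee_pos: [0.5805, 0.0611, 0.0608]
tool_rot: [[0.664, 0.614, 0.426], [0.518, -0.789, 0.33], [0.539, 0.002, -0.843]]
wrist_force: [-0.4, 0.3, -1.3]
finger_gap: 0.0146
gripper_force: 30.0
shift [0.009 0.012 0.012] turn [0.0005 0.0003 0.0005] deg 0.1 q [ 0.88  0.32 -0.92  2.17 -0.29  0.34 -0.62]
```

```bash
python3 -m creep '[0,0,0.02,0,0,0,0,0,0.04,0,0,0,0,0,0.06,0,0,0,0,0,0.07,0,0,0,0,0,0.08,0,0,0,0,0,0.085,0,0,0]' |egrep 'pos|rot|wrist'
python3 -m creep '[0,0,0.01,0,0,0,0,0,0.02,0,0,0,0,0,0.03,0,0,0,0,0,0.04,0,0,0,0,0,0.05,0,0,0,0,0,0.06,0,0,0,0,0,0.07,0,0,0,0,0,0.08,0,0,0,0,0,0.08,0,0,0,0,0,0.08,0,0,0,0,0,0.08,0,0,0]' |egrep 'pos|rot|wrist'
```

```text
ee_pos: [0.5806, 0.061, 0.0694]
tool_rot: [[0.664, 0.614, 0.426], [0.518, -0.789, 0.329], [0.539, 0.002, -0.843]]
wrist_force: [0.3, 0.4, -1.1]
ee_pos: [0.5806, 0.0612, 0.0772]
tool_rot: [[0.664, 0.614, 0.426], [0.519, -0.789, 0.329], [0.538, 0.002, -0.843]]
wrist_force: [0.3, -0.3, -2.4]
```

```bash
python3 -m creep '[0,0,0.01,0,0,0,0,0,0.02,0,0,0,0,0,0.02,0,0,0,0,0,0.02,0,0,0,0,0,0.02,0,0,0]' |egrep 'pos|rot|wrist'
python3 - <<'E'
from h import *
w,mw=snap('wrist','w7.png');g=cv2.cvtColor(w,cv2.COLOR_RGB2GRAY)
for c in (275,286,297): print(c,' '.join('%d'%v for v in g[60:230:2,c]))
for r in (110,130,150): print(r,' '.join('%d'%v for v in g[r,190:382:4]))
np.save('mw7.npy',mw,allow_pickle=True)
E
```

```text
ee_pos: [0.5806, 0.0612, 0.0792]
tool_rot: [[0.664, 0.614, 0.426], [0.519, -0.789, 0.329], [0.539, 0.002, -0.843]]
wrist_force: [0.5, 0.2, -1.0]
275 170 171 173 173 173 174 173 174 174 174 175 175 176 175 175 174 175 177 177 177 177 177 177 176 175 174 175 173 172 171 174 175 174 175 176 178 121 106 101 96 174 177 176 177 177 177 174 173 176 176 176 178 178 179 178 179 178 177 176 177 175 174 174 173 173 172 174 173 172 172 171 172 170 172 172 174 175 175 172 161 146 137 118 87 61
286 173 172 173 173 175 173 173 172 172 172 172 174 171 174 173 173 173 175 175 177 176 176 176 176 175 174 173 173 171 170 173 173 174 175 175 177 121 106 101 88 158 166 177 177 177 177 176 176 177 177 175 175 176 176 175 176 176 176 176 174 177 176 176 174 175 173 172 173 173 172 172 171 172 173 174 174 173 173 172 159 149 136 117 86 63
297 169 170 171 170 173 170 172 172 173 174 175 176 175 174 175 173 173 174 174 173 174 174 175 173 173 172 172 172 171 173 174 173 174 175 175 173 117 106 103 69 115 166 176 174 175 173 174 174 176 175 177 176 175 174 176 175 174 175 174 176 174 175 175 175 174 173 175 174 174 174 173 174 175 175 175 173 175 174 170 160 147 135 116 86 63
110 177 176 177 176 176 175 176 177 177 176 174 173 172 173 174 174 173 173 174 174 174 174 176 175 174 172 174 172 174 176 175 176 174 174 175 174 175 174 176 174 173 175 177 177 177 175 174 175
130 178 179 177 178 177 176 177 177 178 179 178 178 178 181 181 179 178 177 176 177 177 177 180 178 177 174 173 174 174 174 173 177 174 177 177 177 177 177 177 178 174 175 174 175 175 171 172 173
150 177 177 174 174 172 172 172 171 173 173 176 174 175 177 178 178 178 176 176 176 174 175 176 178 177 176 175 174 174 175 174 174 175 174 177 177 179 179 179 178 177 177 176 175 176 177 176 175
```

```bash
python3 -m creep '[-0.03,-0.025,0,0,0,0,-0.09,-0.07,0,0,0,0,-0.17,-0.135,0,0,0,0,-0.25,-0.2,0,0,0,0,-0.33,-0.26,0,0,0,0,-0.41,-0.32,0,0,0,0,-0.49,-0.385,0,0,0,0,-0.57,-0.445,0,0,0,0,-0.65,-0.51,0,0,0,0,-0.71,-0.555,0,0,0,0,-0.76,-0.595,0,0,0,0,-0.79,-0.62,0,0,0,0,-0.79,-0.62,0,0,0,0]' |egrep 'pos|rot|wrist'
python3 go.py 0.55 -0.09 0.079 38 32.6
python3 - <<'E'
from h import *
w,mw=snap('wrist','w8.png');g=cv2.cvtColor(w,cv2.COLOR_RGB2GRAY);snap('scene','scene8.png')
for c in (275,286,297): print(c,' '.join('%d'%v for v in g[0:230:3,c]))
for r in (70,90,110,130): print(r,' '.join('%d'%v for v in g[r,180:392:4]))
np.save('mw8.npy',mw,allow_pickle=True)
E
```

```text
ee_pos: [0.5011, -0.0016, 0.079]
tool_rot: [[0.665, 0.613, 0.426], [0.518, -0.79, 0.328], [0.538, 0.002, -0.843]]
wrist_force: [0.6, 0.2, -1.9]
shift [ 0.489 -0.884  0.   ] turn [0.0008 0.0002 0.0009] deg 0.2 q [ 1.38  0.17 -1.21  2.29 -0.59  0.48 -0.21]
275 63 63 65 66 65 66 67 69 69 69 70 70 70 70 71 133 156 153 149 156 156 169 203 203 202 204 206 205 205 205 205 206 205 206 206 206 206 207 207 207 207 207 208 208 208 206 207 207 208 207 207 205 205 215 146 107 101 100 110 225 222 69 157 232 230 188 166 166 138 149 158 173 100 40 43 42 42
286 64 64 63 65 67 66 67 68 67 70 70 72 71 73 71 149 160 148 150 155 156 195 202 202 203 203 204 204 206 205 206 206 206 207 207 206 208 207 207 207 208 207 207 208 207 208 208 208 207 207 207 207 207 213 167 120 94 102 100 196 222 71 149 235 227 190 190 191 191 191 191 193 38 47 46 45 44
297 64 63 66 63 64 67 67 67 67 69 70 71 73 73 73 110 157 156 149 154 155 162 203 203 204 204 205 205 205 205 206 206 206 207 206 207 207 207 208 208 207 208 208 208 208 209 208 208 208 207 208 208 209 201 141 101 104 103 140 227 222 69 215 235 139 146 145 122 106
[... 156 characters left out ...]
 162 155 151 156 153 156 139 78 76 78 77 76 78 80 111 142 189 187 187
90 72 72 71 71 72 73 75 75 75 77 156 152 154 177 202 198 198 202 202 205 205 206 205 206 205 206 205 206 206 206 205 205 205 205 202 201 199 198 199 186 158 157 159 82 81 80 80 80 81 134 162 188 189
110 101 101 103 102 101 101 104 104 105 138 191 158 207 207 207 206 207 207 208 207 206 207 208 207 207 207 207 207 207 207 206 206 207 206 205 207 208 207 207 207 207 162 189 144 108 108 107 107 107 162 163 191 191
130 101 103 101 104 102 103 102 104 105 106 106 173 201 206 207 207 207 208 208 208 206 208 207 208 207 207 206 208 208 208 207 207 208 208 207 208 208 208 207 208 206 169 107 109 107 108 109 107 108 146 192 192 190
```

Run:
```python
from h import *
mw=np.load('mw8.npy',allow_pickle=True).item()
a,n=np.array([.788,.616]),np.array([-.616,.788]);t=np.array([.5011,-.0016])
for nm,p,z in [('front',(284,160),.049),('back',(284,44.5),.049),('back2',(284,63),.049),('botfront',(284,174),.034),('L110',(217,110),.049),('R110',(352,110),.049)]:
    P=onz(mw,*p,z)[:2]-t;print(nm,(P@a).round(4),(P@n).round(4))
```

```text
front 0.0766 0.001
back 0.1662 0.0009
back2 0.1502 0.0009
botfront 0.0733 0.001
L110 0.1128 0.0453
R110 0.1127 -0.0441
```

```bash
python3 -m creep '[0,0,0.03,0,0,0,0,0,0.08,0,0,0,0,0,0.15,0,0,0,0,0,0.22,0,0,0,0,0,0.29,0,0,0,0,0,0.35,0,0,0,0,0,0.39,0,0,0,0,0,0.41,0,0,0,0,0,0.41,0,0,0]' |egrep 'pos|wrist'
python3 -m creep '[0,-0.01,0,0,0,-0.005,0,-0.04,0,0,0,-0.015,0.01,-0.08,0,0,0,-0.0275,0.01,-0.12,0,0,0,-0.04,0.01,-0.16,0,0,0,-0.0525,0.02,-0.2,0,0,0,-0.065,0.02,-0.24,0,0,0,-0.0775,0.02,-0.28,0,0,0,-0.09,0.03,-0.32,0,0,0,-0.1025,0.03,-0.36,0,0,0,-0.115,0.03,-0.4,0,0,0,-0.1275]' |egrep 'pos|rot|wrist'
python3 -m creep '[0,-0.04,0,0,0,-0.0125,0,-0.08,0,0,0,-0.025,0.01,-0.12,0,0,0,-0.0375,0.01,-0.16,0,0,0,-0.05,0.01,-0.2,0,0,0,-0.0625,0.02,-0.24,0,0,0,-0.075,0.02,-0.28,0,0,0,-0.0875,0.02,-0.32,0,0,0,-0.1,0.03,-0.36,0,0,0,-0.1125,0.03,-0.4,0,0,0,-0.125]' |egrep 'pos|rot|wrist'
python3 go.py 0.51 -0.12 0.12 -30.7 32.6
```

```text
ee_pos: [0.5019, -0.0008, 0.1206]
wrist_force: [-0.5, -0.4, -2.0]
ee_pos: [0.5046, -0.0411, 0.1202]
tool_rot: [[0.815, 0.255, 0.521], [0.215, -0.967, 0.135], [0.539, 0.002, -0.843]]
wrist_force: [-0.2, -0.6, -2.5]
ee_pos: [0.5076, -0.081, 0.1202]
tool_rot: [[0.835, -0.135, 0.534], [-0.112, -0.991, -0.074], [0.539, 0.002, -0.842]]
wrist_force: [-0.2, -0.2, -2.4]
shift [ 0.024 -0.39  -0.002] turn [ 0.0006 -0.0002 -0.1275] deg 23.0 q [ 1.51 -0.33 -1.29  2.34 -0.85  0.43 -0.85]
```

```bash
python3 -m creep '[0.03,-0.04,0,0,0,-0.0125,0.06,-0.08,0,0,0,-0.025,0.09,-0.12,0,0,0,-0.0375,0.12,-0.16,0,0,0,-0.05,0.14,-0.2,0,0,0,-0.0625,0.16,-0.24,0,0,0,-0.075,0.17,-0.28,0,0,0,-0.0875,0.17,-0.32,0,0,0,-0.1,0.17,-0.36,0,0,0,-0.1125,0.17,-0.38,0,0,0,-0.122,0.17,-0.39,0,0,0,-0.1275,0.17,-0.39,0,0,0,-0.1275]' |egrep 't:|pos|rot|wrist'
python3 go.py 0.5597 -0.1855 0.12 -30.7 32.6
python3 - <<'E'
from h import *
w,mw=snap('wrist','w9.png');g=cv2.cvtColor(w,cv2.COLOR_RGB2GRAY);snap('scene','scene9.png');snap('top','top9.png')
for r in range(10,200,15): print(r,' '.join('%d'%v for v in g[r,120:460:5]))
np.save('mw9.npy',mw,allow_pickle=True)
E
```

```text
t: 29.2
ee_pos: [0.5247, -0.1193, 0.1201]
tool_rot: [[0.726, -0.509, 0.463], [-0.429, -0.861, -0.274], [0.538, 0.0, -0.843]]
wrist_force: [0.1, 0.5, -2.3]
shift [ 0.35  -0.662 -0.001] turn [ 0.     -0.0003 -0.0006] deg 0.1 q [ 1.3  -0.03 -1.3   2.27  0.6   0.45 -2.6 ]
10 22 201 205 208 208 211 211 209 209 210 209 211 209 210 210 29 32 28 27 27 26 27 26 29 28 25 60 157 230 231 230 230 233 205 230 231 231 230 231 205 88 84 81 119 189 216 216 215 215 216 216 215 215 214 198 210 212 211 211 209 210 210 208 214 29 31 30 28
25 20 22 18 37 38 40 41 44 45 43 49 216 212 210 213 212 28 28 28 29 27 29 28 30 29 102 102 119 123 124 124 124 60 71 65 233 232 232 234 147 79 82 83 151 158 157 158 157 149 88 68 66 79 73 71 67 122 191 213 213 212 213 211 211 203 33 32 29
40 19 18 20 20 29 35 39 40 43 42 41 40 41 43 43 69 218 214 158 27 28 67 104 104 103 106 129 125 126 127 128 105 100 129 125 214 221 220 218 220 221 225 222 225 219 224 214 202 59 110 127 108 84 67 67 66 109 215 215 215 214 213 214 215 213 213 214 214
55 16 20 16 15 17 18 43 39 40 35 39 39 40 40 40 40 41 41 44 43 117 218 219 197 151 222
[... 1790 characters left out ...]
 214 107 135 161 191 207 205 208 204 205 187 150 117 105 94 92 93 93 93 93 93 95 97 96 96 96 96 96 97 97 97 151 223 223 223 223 223 223 222 222 222 221
175 56 54 35 224 222 222 222 222 224 224 224 224 225 225 225 225 225 225 226 225 225 226 225 225 226 225 225 230 225 228 230 219 177 211 225 219 211 217 219 218 111 111 113 111 113 114 115 150 226 225 225 222 221 221 223 225 224 223 224 224 225 223 223 223 223 222 223 222
190 226 222 222 222 223 223 224 224 223 224 224 225 225 225 226 225 226 226 226 226 226 226 226 225 225 225 226 226 219 222 225 227 228 223 221 222 211 214 215 214 109 113 113 112 141 141 141 225 223 224 224 224 224 224 224 223 224 223 224 225 224 223 224 224 223 225 223 224
```

Run:
```python
from h import *
g=cv2.cvtColor(cv2.imread('pics/w9.png'),cv2.COLOR_BGR2GRAY)
for r in (80,90,100,110,120,130,140,148): print(r,g[r,400:426])
for c in (372,385,398): print(c,g[118:175,c])
for r in (80,90,100,110,118,124,130): print(r,g[r,352:376])
```

```text
80 [ 80  81  80  80  80  81  78  80 116 169 193 194 192 192 192 192 192 192
 191 191 200 213 219 219 218 218]
90 [ 80  82  81  81  82  81  82  81  78  95 155 190 194 192 192 193 193 193
 193 193 192 194 193 196 205 216]
100 [ 81  81  81  83  84  81  82  83  82  80  85 123 172 193 194 195 193 193
 195 205 215 220 220 220 220 220]
110 [ 84  82  82  82  83  82  83  84  85  83  80  82 113 178 219 224 220 220
 221 220 220 219 221 220 220 221]
120 [ 77  77  76  77  76  76  77  77  76  77  76  73  73 106 174 217 223 222
 221 221 221 221 221 220 221 221]
130 [ 59  58  58  59  58  56  64  93 126 140 141 142 141 141 138 139 148 185
 219 223 222 222 222 221 222 222]
140 [234 237 237 239 234 224 217 197 150 138 142 141 141 142 141 140 142 142
 158 196 222 223 222 221 222 223]
148 [236 236 236 236 236 236 234 222 197 152 139 142 140 142 141 149 178 206
 221 225 223 223 223 222 222 222]
372 [ 82  74  67  64  62  62  62  61  62  60  61  62  61  57  61  97 162 208
 229 234 237 237 236 236 236 236 236 237 236 236 236 236 237 236 232 227
 217 201 173 135 105  97  95  94  92  91  90  89  97 113 115 121
[... 515 characters left out ...]
5 224 225 227 230 238 237 163  78  59  63  65  59  61  74
  79  84  83  84  83  82]
90 [226 227 226 226 226 225 226 227 232 238 232 162  78  57  57  56  57  60
  72  79  83  83  83  83]
100 [228 226 226 226 227 228 228 227 227 233 238 217 142  70  53  57  58  58
  62  74  79  84  86  81]
110 [227 225 227 228 228 228 228 228 229 222 194 165 139  96  61  56  58  57
  57  60  66  72  74  74]
118 [223 225 227 227 228 228 229 231 229 229 232 236 224 170  95  64  63  66
  64  66  82 108 125 131]
124 [226 227 229 226 228 228 228 229 228 229 226 218 226 233 184  91  58  65
  65  64  62  60  60  60]
130 [223 221 221 224 226 225 226 227 229 228 225 219 223 233 209 131  68  57
  62  60  61  60  61  59]
```

Run:
```python
from h import *
mw=np.load('mw9.npy',allow_pickle=True).item()
az=np.radians(-30.6);a=np.array([np.cos(az),np.sin(az)]);n=np.array([-a[1],a[0]]);t=np.array([.5247,-.1193])
def W(nm,p,z):
    P=onz(mw,*p,z)[:2]-t;print(nm,'ahead',(P@a).round(4),'lat',(P@n).round(4))
W('base front',(372,156),.03);W('base front',(398,156),.03)
W('cheek front bot',(385,133.5),.03);W('cheek front top',(385,120.5),.052)
for p in [(409.5,90),(411,100),(412,110),(413,120)]: W('outer top',p,.052)
for p in [(362.5,80),(363,90),(365.5,118),(366.5,124),(367,130)]: W('inner bot',p,.03)
for p in [(369,80),(370,90),(371,100)]: W('inner top',p,.052)
W('base corner FR',(408.5,148),.03)
W('dish L',(0,0),.09)
g=cv2.cvtColor(cv2.imread('pics/w9.png'),cv2.COLOR_BGR2GRAY)
print(g[120:190,284])
for r in (100,110,120):print(r,g[r,205:235],g[r,335:362])
```

```text
base front ahead 0.1086 lat -0.0733
base front ahead 0.1087 lat -0.0951
cheek front bot ahead 0.1297 lat -0.086
cheek front top ahead 0.1288 lat -0.0796
outer top ahead 0.1573 lat -0.1023
outer top ahead 0.1479 lat -0.1025
outer top ahead 0.1386 lat -0.1022
outer top ahead 0.1295 lat -0.102
inner bot ahead 0.1836 lat -0.0705
inner bot ahead 0.173 lat -0.0702
inner bot ahead 0.1446 lat -0.0704
inner bot ahead 0.1387 lat -0.0708
inner bot ahead 0.1329 lat -0.0708
inner top ahead 0.1666 lat -0.0698
inner top ahead 0.1569 lat -0.0698
inner top ahead 0.1475 lat -0.0699
base corner FR ahead 0.1161 lat -0.1048
dish L ahead 0.2157 lat 0.2229
[213 212 213 213 212 213 213 212 214 212 212 212 212 213 213 212 211 213
 213 212 213 212 212 213 213 212 213 212 212 212 212 212 211 212 212 212
 212 214 218 219 208 197 177 149 137 124 106 102 105 106 113 123 131 162
 207 219 213 206 215 226 222 163  89  74  93 136 185 220 224 225]
100 [221 221 221 221 221 221 221 221 220 221 222 225 225 208 190 191 207 198
 187 185 185 184 194 219 230 229 228 228 228 228] [230 230 231 231 231 230 223 210 209 210 209 207 210 209 208 216 227 228
 226 226 226 227 228 228 227 227 233]
110 [222 221 222 222 222 221 222 222 222 222 222 223 224 212 198 212 224 202
 184 182 189 220 230 229 229 229 228 229 228 229] [230 230 230 230 230 230 230 230 222 209 208 216 225 223 213 218 227 227
 225 227 228 228 228 228 228 229 222]
120 [222 223 222 223 222 224 223 222 223 223 224 224 222 219 225 220 218 222
 227 211 200 221 229 229 229 228 229 230 229 229] [230 229 229 229 230 229 229 227 219 218 228 228 226 225 222 219 222 223
 226 228 230 229 227 227 227 226 224]
```

```bash
python3 -m creep '[0.02,-0.03,0,0,0,0,0.05,-0.08,0,0,0,0,0.09,-0.15,0,0,0,0,0.13,-0.22,0,0,0,0,0.16,-0.28,0,0,0,0,0.17,-0.3,0,0,0,0,0.17,-0.3,0,0,0,0]' |egrep 't:|pos|rot|wrist'
python3 go.py 0.5570 -0.1844 0.12 -30.6 32.6
```

```text
t: 29.93
ee_pos: [0.5417, -0.1501, 0.1202]
tool_rot: [[0.726, -0.508, 0.463], [-0.427, -0.861, -0.274], [0.538, 0.001, -0.843]]
wrist_force: [-0.2, -0.2, -1.6]
shift [ 0.153 -0.343 -0.002] turn [ 0.0003 -0.0004 -0.0004] deg 0.1 q [ 1.23  0.07 -1.2   2.23  0.74  0.48 -2.64]
```

```bash
python3 -m creep '[0.01,-0.03,0,0,0,0,0.035,-0.08,0,0,0,0,0.07,-0.15,0,0,0,0,0.1,-0.22,0,0,0,0,0.13,-0.29,0,0,0,0,0.15,-0.33,0,0,0,0,0.153,-0.343,0,0,0,0,0.153,-0.343,0,0,0,0]' |egrep 't:|pos|rot|wrist'
python3 go.py 0.5570 -0.1844 0.12 -30.6 32.6
python3 - <<'E'
from h import *
w,mw=snap('wrist','w10.png');g=cv2.cvtColor(w,cv2.COLOR_RGB2GRAY);snap('scene','scene10.png')
for r in range(80,216,12): print(r,' '.join('%d'%v for v in g[r,170:230:3]),'|',' '.join('%d'%v for v in g[r,330:400:3]))
for c in (230,284,345): print(c,g[120:215:2,c])
np.save('mw10.npy',mw,allow_pickle=True)
E
```

```text
t: 30.6
ee_pos: [0.557, -0.1844, 0.1201]
tool_rot: [[0.726, -0.508, 0.463], [-0.428, -0.861, -0.274], [0.538, 0.001, -0.843]]
wrist_force: [0.3, 0.1, -1.7]
shift [ 0.     0.    -0.001] turn [ 0.0003 -0.0004 -0.0004] deg 0.1 q [ 1.23  0.14 -1.15  2.19  0.81  0.49 -2.63]
80 34 31 31 32 32 33 33 34 101 109 110 103 133 133 135 134 133 151 184 178 | 173 174 176 171 180 178 98 78 78 79 110 201 201 200 200 215 226 225 225 225 225 225 224 224
92 95 26 33 76 110 109 108 111 109 122 140 117 137 137 137 135 190 169 160 164 | 207 211 211 173 170 181 175 137 78 78 72 201 210 227 226 226 226 225 226 225 225 225 226 225
104 118 225 223 224 225 222 179 144 139 140 137 133 140 138 139 147 183 200 172 209 | 212 210 210 209 197 174 200 169 77 112 120 171 201 226 226 226 226 225 227 226 226 226 226 226
116 48 47 48 51 41 195 225 225 225 225 221 138 131 132 71 110 184 203 174 221 | 211 210 211 210 210 185 172 113 70 75 119 111 144 212 227 226 226 227 227 226 227 226 227 226
128 50 50 40 75 228 225 225 225 226 226 182 146 131 129 72 73 71 140 202 216 | 211 210 210 211 197 161 62 65 65 74 102 119 115 200 2
[... 1128 characters left out ...]
41 | 240 239 239 239 240 239 239 239 240 239 239 238 209 141 148 147 152 229 228 228 227 227 227 228
230 [222 222 222 222 222 223 227 208 184 182 139 130 147 151 150 151 151 151
 152 152 151 154 146  94  74  78 109 141 139 135 125  97 142 155 155 158
 150 108  63  63  62  97 176 206 242 240 240 243]
284 [216 217 217 217 217 216 216 215 216 217 217 217 217 216 216 217 216 216
 216 222 214 189 139 109 106 109 130 211 218 218 226  90  97 178 230 229
 217 185 190 189 189 189 190 189 189 190 192 163]
345 [199 192 172 166 161 128  81  71  72  72  73  75  74  75  75  74  76  74
  74  72  71  82  85  85  81  75  72  75  87  88  89  88  88  88  87  88
  85  68  57  60  61 144 172 190 238 239 239 239]
```

Run:
```python
from h import *
mw=np.load('mw10.npy',allow_pickle=True).item()
az=np.radians(-30.5);a=np.array([np.cos(az),np.sin(az)]);n=np.array([-a[1],a[0]]);t=np.array([.5570,-.1844])
def W(nm,p,z):
    P=onz(mw,*p,z)[:2]-t;print(nm,'ahead',(P@a).round(4),'lat',(P@n).round(4))
g=cv2.cvtColor(cv2.imread('pics/w10.png'),cv2.COLOR_BGR2GRAY).astype(float)
for r in (164,176,186):
    l=185+np.abs(np.diff(g[r,185:210])).argmax()+.5;q=360+np.abs(np.diff(g[r,360:380])).argmax()+.5
    print(r,l,q);W('L',(l,r),.052);W('R',(q,r),.052)
for c in (215,230,345,355): r=185+np.abs(np.diff(g[185:203,c])).argmax()+.5;print(r);W('front top',(c,r),.052)
for c in (230,345): r=196+np.abs(np.diff(g[196:212,c])).argmax()+.5;print(r);W('front bot',(c,r),.03)
W('dish front',(284,161.5),.09)
for r in (80,92,104): print(r,g[r,200:235].astype(int),g[r,335:365].astype(int))
```

```text
164 197.5 367.5
L ahead 0.0914 lat 0.065
R ahead 0.0915 lat -0.0632
176 196.5 368.5
L ahead 0.0817 lat 0.065
R ahead 0.0818 lat -0.0632
186 195.5 378.5
L ahead 0.0738 lat 0.0651
R ahead 0.0739 lat -0.0701
193.5
front top ahead 0.0679 lat 0.0503
201.5
front top ahead 0.0618 lat 0.039
201.5
front top ahead 0.0618 lat -0.0446
201.5
front top ahead 0.0618 lat -0.0519
202.5
front bot ahead 0.0679 lat 0.0428
201.5
front bot ahead 0.0688 lat -0.0488
dish front ahead 0.0761 lat -0.0003
80 [110 109 107 103 109 125 133 133 132 133 133 133 135 134 134 134 132 134
 133 133 134 151 179 190 184 173 177 178 170 161 162 169 174 172 168] [175 176 175 172 171 176 183 180 176 178 178 171 139  98  76  76  78  80
  79  78  78  79  79  76  74 110 178 202 201 201]
92 [140 138 127 117 127 136 137 138 137 137 138 136 137 139 136 135 142 167
 190 187 171 169 176 167 160 160 162 164 164 162 164 182 203 210 208] [212 211 204 187 173 171 172 170 171 173 181 190 184 175 171 166 137  94
  76  78  78  79  78  79  77  72 100 170 201 203]
104 [137 130 124 133 137 140 140 141 140 138 139 140 139 140 138 147 183 197
 183 177 192 200 186 175 172 173 181 209 221 222 221 220 221 220 221] [210 210 210 210 209 211 210 197 178 174 174 175 189 200 183 174 169 143
 101  77  77  92 112 122 124 120 116 122 171 200]
```

```bash
python3 -m creep '[0,0.014,-0.02,0,0,0,-0.004,0.014,-0.04,0,0,0,-0.004,0.014,-0.06,0,0,0,-0.004,0.014,-0.08,0,0,0,-0.004,0.014,-0.1,0,0,0,-0.004,0.014,-0.12,0,0,0,-0.004,0.014,-0.14,0,0,0,-0.004,0.014,-0.155,0,0,0,-0.004,0.014,-0.17,0,0,0,-0.004,0.014,-0.185,0,0,0,-0.004,0.014,-0.2,0,0,0,-0.004,0.014,-0.21,0,0,0,-0.004,0.014,-0.22,0,0,0,-0.004,0.014,-0.23,0,0,0,-0.004,0.014,-0.24,0,0,0,-0.004,0.014,-0.25,0,0,0,-0.004,0.014,-0.25,0,0,0]' |egrep 't:|pos|rot|wrist'
python3 -m creep '[0,0,-0.01,0,0,0,0,0,-0.02,0,0,0,0,0,-0.03,0,0,0,0,0,-0.04,0,0,0,0,0,-0.05,0,0,0,0,0,-0.06,0,0,0,0,0,-0.065,0,0,0,0,0,-0.065,0,0,0,0,0,-0.065,0,0,0]' |egrep 't:|pos|rot|wrist'
python3 go.py 0.5570 -0.1844 0.088 -30.6 32.6
python3 - <<'E'
from h import *
w,mw=snap('wrist','w11.png');g=cv2.cvtColor(w,cv2.COLOR_RGB2GRAY);snap('scene','scene11.png')
for r in (80,90,100,110,120,130): print(r,g[r,200:240],g[r,330:370])
print(g[120:215:2,284])
np.save('mw11.npy',mw,allow_pickle=True)
E
```

```text
t: 32.12
ee_pos: [0.5566, -0.1821, 0.0953]
tool_rot: [[0.727, -0.507, 0.464], [-0.426, -0.862, -0.274], [0.539, 0.002, -0.842]]
wrist_force: [0.3, 0.3, -1.2]
t: 32.87
ee_pos: [0.5567, -0.1823, 0.0888]
tool_rot: [[0.727, -0.507, 0.463], [-0.426, -0.862, -0.275], [0.539, 0.002, -0.843]]
wrist_force: [0.2, 0.4, -2.2]
shift [ 0.003 -0.021 -0.008] turn [ 0.0005 -0.0004 -0.0008] deg 0.2 q [ 0.42  0.1  -0.33  2.24  0.76  0.38 -2.65]
80 [129 130 131 130 131 130 130 130 130 132 131 131 131 129 131 147 172 185
 179 168 171 174 164 157 164 167 168 168 167 165 163 164 183 198 201 201
 200 200 201 199] [199 201 200 201 200 199 187 171 165 165 165 165 166 170 171 173 178 180
 173 162 162 160 138  98  72  69  70  71  69  71  69  69  71  70  70  70
  69  67  75  98]
90 [123 124 124 107  82  68  65  62  69  88 113 125 135 158 182 185 175 169
 174 170 166 166 166 165 160 157 166 189 200 202 200 201 202 200 202 201
 201 201 201 200] [200 200 201 202 200 201 201 202 201 202 201 195 179 166 165 165 165 165
 164 171 175 168 164 160 139 103  71  67  69  64  61  59  59  58  59  60
  64  69  69  68]
100 [127
[... 815 characters left out ...]
199 200] [198 199 200 201 201 202 203 201 202 203 202 202 202 199 196 185 166 160
 154 125  84  69  70  70  71  78  83  84  82  84  83  82  81  82  82  80
  82  81  83  82]
130 [138 140 139 139 139 139 138 140 140 139 140 140 139 140 139 140 139 140
 141 140 140 135 109  90  97 130 157 161 162 185 212 216 206 202 202 201
 203 201 200 200] [198 199 201 200 201 204 209 215 211 189 163 153 141 109  81  72  71  69
  70  68  70  74  79  82  82  82  83  81  82  82  84  82  81  81  83  82
  81  83  81  83]
[209 209 209 209 209 209 208 208 209 208 210 209 209 208 209 207 212 217
 187 136 121  98 101 102 101 109 123 124 156 214 217  81 155 225 222 223
 211 179 182 183 181 182 183 182 183 182 184 157]
```

Run:
```python
from h import *
mw=np.load('mw11.npy',allow_pickle=True).item()
az=np.radians(-30.5);a=np.array([np.cos(az),np.sin(az)]);n=np.array([-a[1],a[0]]);t=np.array([.5567,-.1823])
def W(nm,p,z):
    P=onz(mw,*p,z)[:2]-t;print(nm,'ahead',(P@a).round(4),'lat',(P@n).round(4))
g=cv2.cvtColor(cv2.imread('pics/w11.png'),cv2.COLOR_BGR2GRAY).astype(float)
W('front',(284,156),.067)
print(g[0:80:2,284].astype(int))
for r in (90,100,110): W('L',(213.5,r),.067);W('R',(354.8,r),.067)
for r in (160,170,176):
    l=180+np.abs(np.diff(g[r,180:215])).argmax()+.5;q=355+np.abs(np.diff(g[r,355:385])).argmax()+.5
    print(r,l,q);W('L',(l,r),.052);W('R',(q,r),.052)
for c in (215,230,345,355): print(c,g[186:215,c].astype(int))
```

```text
front ahead 0.0761 lat -0.0003
[ 78  78  77  78  79  79  79  81  81  81  80  81  82  82  83  83  82  83
 160 160 171 162 166 176 191 174 162 169 220 227 227 228 226 207 205 207
 206 207 208 207]
L ahead 0.1229 lat 0.0455
R ahead 0.1231 lat -0.046
L ahead 0.1153 lat 0.045
R ahead 0.1156 lat -0.0456
L ahead 0.108 lat 0.0445
R ahead 0.1082 lat -0.0451
160 187.5 383.5
L ahead 0.0803 lat 0.0629
R ahead 0.0806 lat -0.0653
170 186.5 383.5
L ahead 0.0733 lat 0.0629
R ahead 0.0735 lat -0.0648
176 186.5 383.5
L ahead 0.0691 lat 0.0625
R ahead 0.0694 lat -0.0644
215 [ 58  79 125 162 170 172 195 230 234 236 235 236 235 236 238 239 220 155
  92  68  64  62  64  62  81 129 187 216 212]
230 [ 58  90 143 169 169 164 175 206 234 236 236 235 235 235 235 235 236 236
 237 238 238 235 236 239 238 236 230 223 209]
345 [ 75 120 157 165 168 193 233 237 236 235 236 235 235 235 235 235 235 235
 235 235 235 235 236 235 233 229 223 210 190]
355 [ 75 123 162 165 161 169 204 233 236 235 235 236 235 235 235 235 235 235
 235 235 235 235 235 235 233 229 221 209 191]
```

```bash
python3 -m creep '[-0.04,0.024,0,0,0,0,-0.1,0.06,0,0,0,0,-0.17,0.1,0,0,0,0,-0.25,0.148,0,0,0,0,-0.33,0.195,0,0,0,0,-0.4,0.237,0,0,0,0,-0.46,0.272,0,0,0,0,-0.52,0.308,0,0,0,0,-0.56,0.331,0,0,0,0,-0.6,0.355,0,0,0,0,-0.6,0.355,0,0,0,0]' |egrep 't:|pos|rot|wrist'
python3 go.py 0.5567 -0.1823 0.088 -30.6 32.6
```

```text
t: 33.88
ee_pos: [0.4965, -0.1482, 0.0904]
tool_rot: [[0.728, -0.506, 0.463], [-0.426, -0.862, -0.273], [0.537, 0.001, -0.843]]
wrist_force: [0.3, 0.1, -1.1]
shift [ 0.602 -0.341 -0.024] turn [ 0.0001 -0.0006 -0.001 ] deg 0.2 q [ 0.77 -0.03 -0.72  2.36  0.69  0.37 -2.65]
```

```bash
python3 -m creep '[-0.05,0.03,0,0,0,0,-0.1,0.06,0,0,0,0,-0.15,0.09,0,0,0,0,-0.2,0.12,0,0,0,0,-0.24,0.142,0,0,0,0,-0.24,0.142,0,0,0,0]' |egrep 't:|pos|rot|wrist'
python3 go.py 0.5567 -0.1823 0.088 -30.6 32.6
python3 - <<'E'
from h import *
w,mw=snap('wrist','w12.png');g=cv2.cvtColor(w,cv2.COLOR_RGB2GRAY)
for c in (276,284,292): print(c,g[0:190:2,c])
E
```

```text
t: 34.38
ee_pos: [0.4744, -0.1325, 0.0923]
tool_rot: [[0.728, -0.502, 0.467], [-0.424, -0.865, -0.269], [0.539, -0.002, -0.842]]
wrist_force: [-0.3, 0.4, 0.3]
shift [ 0.823 -0.498 -0.043] turn [-0.0004  0.0003 -0.0025] deg 0.5 q [ 1.16 -0.14 -1.1   2.4   0.42  0.32 -2.43]
276 [187 189 189 188 189 189 189 190 189 190 190 189 191 190 191 191 183 134
 132 132 133 137 143 168 179 177 179 179 179 179 178 180 179 175 170 173
 170 183 182 183 184 177 174 176 176 176 177 177 177 179 180 178 179 181
 179 180 181 181 181 183 182 183 183 182 183 184 184 184 185 187 187 186
 189 189 187 186 185 187 188 187 186 188 186 188 187 187 187 187 179 184
 188  70 115 196 194]
284 [187 188 188 188 189 188 189 190 189 189 190 190 192 190 191 191 191 148
 131 131 132 134 143 152 177 178 178 179 178 179 179 179 179 173 169 172
 168 173 172 171 170 171 171 171 171 172 172 173 173 173 174 175 175 175
 175 175 176 176 179 178 179 178 180 180 181 180 181 181 182 182 182 182
 183 183 184 182 183 183 183 183 182 184 184 183 184 183 184 183 176 183
 185  70  95 180 193]
292 [188 189 189 189 189 190 189 188 190 189 191 190 190 190 191 191 192 145
 131 131 131 133 141 152 177 179 178 179 180 179 179 179 178 172 168 172
 169 174 173 175 176 175 177 177 177 179 177 179 179 180 181 181 183 182
 183 184 186 184 185 186 186 185 187 186 186 186 187 188 187 186 186 187
 188 188 189 188 189 190 189 189 189 190 190 190 190 189 189 189 182 182
 182  69  82 154 183]
```

```bash
python3 -m creep '[0,0,0.08,0,0,0,0,0,0.18,0,0,0,0,0,0.28,0,0,0,0,0,0.38,0,0,0,0,0,0.48,0,0,0,0,0,0.48,0,0,0]' |egrep 't:|pos|rot|wrist'
python3 go.py 0.53 -0.08 0.14 -4 32.6
```

```text
t: 34.93
ee_pos: [0.4751, -0.1334, 0.1422]
tool_rot: [[0.726, -0.504, 0.468], [-0.425, -0.864, -0.27], [0.541, -0.003, -0.841]]
wrist_force: [0.7, 0.3, -0.4]
shift [ 0.549  0.534 -0.022] turn [-0.0006  0.001   0.1459] deg 26.3 q [ 0.94 -0.25 -0.84  2.36  0.14  0.44 -2.15]
```

```bash
python3 -m creep '[0.05,0.1,0,0,0,0.02,0.1,0.2,0,0,0,0.05,0.2,0.3,0,0,0,0.08,0.3,0.4,0,0,0,0.11,0.4,0.5,0,0,0,0.14,0.5,0.534,0,0,0,0.1459,0.549,0.534,0,0,0,0.1459,0.549,0.534,0,0,0,0.1459]' |egrep 't:|pos|rot|wrist'
python3 go.py 0.53 -0.08 0.052 -4 32.6
python3 - <<'E'
from h import *
w,mw=snap('wrist','w13.png');snap('scene','scene13.png');snap('top','top13.png')
E
```

```text
t: 35.6
ee_pos: [0.5297, -0.0801, 0.1398]
tool_rot: [[0.841, -0.074, 0.537], [-0.064, -0.997, -0.037], [0.538, -0.003, -0.843]]
wrist_force: [0.5, 0.8, -1.7]
shift [ 0.003  0.001 -0.878] turn [-0.0011 -0.0003  0.0013] deg 0.3 q [ 0.59 -0.11 -0.49  2.3  -0.17  0.37 -1.42]
```

```bash
python3 -m creep '[0,0,-0.15,-0.001,0,0,0,0,-0.3,-0.001,0,0,0,0,-0.45,-0.001,0,0,0,0,-0.6,-0.001,0,0,0,0,-0.72,-0.001,0,0,0,0,-0.82,-0.001,0,0,0,0,-0.87,-0.001,0,0,0,0,-0.87,-0.001,0,0]' |egrep 't:|pos|rot|wrist'
python3 -m creep '[0,0,-0.01,0,0,0,0,0,-0.02,0,0,0,0,0,-0.03,0,0,0,0,0,-0.03,0,0,0]' |egrep 't:|pos|rot|wrist'
python3 go.py 0.53 -0.08 0.0482 -4 32.6
```

```text
t: 36.42
ee_pos: [0.5275, -0.0814, 0.0517]
tool_rot: [[0.842, -0.074, 0.535], [-0.062, -0.997, -0.04], [0.536, 0.001, -0.844]]
wrist_force: [1.2, -1.0, -1.2]
t: 36.75
ee_pos: [0.529, -0.0813, 0.0504]
tool_rot: [[0.84, -0.073, 0.537], [-0.06, -0.997, -0.041], [0.539, 0.002, -0.842]]
wrist_force: [-0.7, 0.0, -1.4]
shift [ 0.01   0.013 -0.022] turn [0.0005 0.     0.0009] deg 0.2 q [ 0.55  0.08 -0.49  2.38  0.29  0.13 -1.85]
```

```bash
python3 -m creep '[0,0.01,-0.01,0,0,0,0,0.01,-0.02,0,0,0,0,0.01,-0.02,0,0,0]' |egrep 't:|pos|rot|wrist'
python3 -m creep '[0,0,-0.008,0,0,0,0,0,-0.008,0,0,0]' |egrep 't:|pos|rot|wrist'
```

```text
t: 37.0
ee_pos: [0.529, -0.08, 0.0481]
tool_rot: [[0.84, -0.072, 0.537], [-0.06, -0.997, -0.04], [0.539, 0.002, -0.842]]
wrist_force: [-1.9, -0.6, 1.0]
t: 37.17
ee_pos: [0.5293, -0.0801, 0.0478]
tool_rot: [[0.84, -0.072, 0.538], [-0.06, -0.997, -0.04], [0.539, 0.002, -0.842]]
wrist_force: [-7.1, 0.7, 9.7]
```

```bash
python3 -m creep '[0,0,0,0,0,0,0,0,0,0,0,0,0,0,0,0,0,0,0,0,0,0,0,0,0,0,0,0,0,0]' 0.6 |egrep 't:|pos|wrist|gap'
python3 -m creep '[0,0,0.1,0,0,0,0,0,0.3,0,0,0,0,0,0.6,0,0,0,0,0,0.9,0,0,0,0,0,0.98,0,0,0,0,0,0.98,0,0,0]' |egrep 't:|pos|wrist|gap'
python3 -m creep '[0,0,0.4,0,0.05,0,0,0,0.6,0,0.1,0,0,0,0.6,0,0.15,0,0,0,0.6,0,0.18,0,0,0,0.6,0,0.18,0,0,0,0.6,0,0.18,0]' |egrep 't:|pos|wrist|gap'
python3 - <<'E'
from h import *
w,mw=snap('wrist','w14.png');sc,ms=snap('scene','scene14.png');tp,mt=snap('top','top14.png')
g=cv2.cvtColor(w,cv2.COLOR_RGB2GRAY)
m=(g<50).astype('uint8');n,l,s,c=cv2.connectedComponentsWithStats(m)
for i in range(1,n):
    if s[i,4]>200: print(s[i],c[i].round(0),onz(mw,*c[i],.045).round(3))
for nm,im,mm in (('scene',sc,ms),('top',tp,mt)):
  h=cv2.cvtColor(im,cv2.COLOR_RGB2HSV)
  for col,lo,hi in (('yellow',(20,120,120),(35,255,255)),('green',(45,100,80),(80,255,255))):
    k=cv2.inRange(h,lo,hi);q,l,s,c=cv2.connectedComponentsWithStats(k)
    for i in range(1,q):
        if s[i,4]>8: print(nm,col,s[i],onz(mm,*c[i],.078).round(3))
print(robot.sense()['t'])
E
```

```text
t: 37.58
ee_pos: [0.5289, -0.0801, 0.0472]
tool_rot: [[0.841, -0.072, 0.537], [-0.06, -0.997, -0.04], [0.538, 0.001, -0.843]]
wrist_force: [0.1, -0.2, 0.4]
finger_gap: 0.0401
t: 38.08
ee_pos: [0.5305, -0.0809, 0.1484]
tool_rot: [[0.838, -0.073, 0.541], [-0.06, -0.997, -0.043], [0.543, 0.003, -0.84]]
wrist_force: [0.1, 0.7, -1.2]
finger_gap: 0.052
t: 38.58
ee_pos: [0.5298, -0.0808, 0.2012]
tool_rot: [[0.998, -0.061, -0.011], [-0.061, -0.997, -0.036], [-0.009, 0.037, -0.999]]
wrist_force: [-1.0, -1.1, -1.1]
finger_gap: 0.0523
[   0    0  116  201 1229] [ 61. 110.] [0.62  0.1   0.045]
[ 194    0   89   35 1502] [231.  10.] [ 0.687 -0.053  0.045]
[510   8  50  69 732] [536.  41.] [ 0.653 -0.31   0.045]
[271 154  16  71 748] [278. 198.] [ 0.529 -0.081  0.045]
[    0   246   560   174 72015] [276. 348.] [ 0.362 -0.067  0.045]
scene yellow [152  58  12  12  60] [1.15  2.023 0.078]
scene yellow [326 270  10   6  43] [ 0.499 -0.391  0.078]
scene green [350 288  11   6  50] [ 0.497 -0.48   0.078]
top yellow [365 251   9   8  56] [ 0.495 -0.397  0.078]
top green [395 253   8   9  54] [ 0.494 -0.485  0.078]
38.7333
```

Run:
```python
from h import *
# dish in top view relative to the cradle, bright-change detection vs. the empty stand picture
mt=robot.camera_model('top')
a=cv2.imread('pics/top1.png');b=cv2.imread('pics/top14.png');s0=cv2.imread('pics/scene2.png');s1=cv2.imread('pics/scene14.png')
ms=robot.camera_model('scene')
for nm,m,p,q in(('top0',mt,cv2.imread('pics/top0.png'),b),('scene',ms,s0,s1)):
    d=cv2.absdiff(p,q).max(2)
    c=(315,205) if nm=='top0' else (340,238)
    r=d[c[1]-25:c[1]+25,c[0]-40:c[0]+40]; k=(r>25).astype('uint8')
    for row in k[::2,::2]: print(''.join('.#'[v] for v in row))
    n,l,s,ce=cv2.connectedComponentsWithStats(k);i=1+s[1:,4].argmax();u=ce[i]+[c[0]-40,c[1]-25]
    print(nm,s[i],u,onz(m,*u,.062).round(4))
```

```text
##......................................
##......................................
##......................................
#.......................................
#.......................................
#.......###.............................
.......######........##.................
.....####.###......######...............
##...########.....#####..#..............
...##########...######.....#............
#############...#####.......#...........
#############...####....................
############....####....................
############....###..........#..........
############....##..........##..........
##########.#...............###..........
###########......#.........##...........
#####.######......#.......###...........
############.......##....##.............
###########..........####...............
#####...##..............................
##.......#..............................
#.......................................
#.......................................
#.......................................
top0 [  0  10  25  40 631] [286.49445325 206.82250396] [ 0.6508 -0.1367  0.
[... 412 characters left out ...]
...
....#........###############............
.#...........################...........
.............##############.............
..............##..........##............
...............#####.######.............
...................#.....##.............
........................................
........................................
........................................
........................................
........................................
........................................
........................................
........................................
........................................
scene [ 24  11  33  21 469] [339.78678038 233.04051173] [ 0.6658 -0.243   0.062 ]
```

```bash
python3 -c "
from h import *
print(onz(robot.camera_model('top'),321,205.5,.064).round(4))
print(robot.close_job())"
```

```text
[ 0.6635 -0.2473  0.064 ]
the job is handed in; nothing more can be done
None
```

The job is handed in at about 39 s of the 67 s. My last camera checks put the dish in the cradle within a few mm of centre, the lifter where I laid it on the worktop, and both bottles standing in the tray. I did not check at the end that the lifter lies flat or that the notebook is in place, and no verdict came back.

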